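Weigh the nested set of mixing pans

ROBOT

A 7-joint arm with a two-finger parallel gripper is mounted at the origin on a cart in front of the work surface, level with it; the furniture and walls round the work are solid. World frame = base frame: x ahead of the robot, y to its left, z up, the work surface at z = 0. Lengths are in m, angles in rad, forces in N, time in s.
With the tool pointing down it reaches from about 0.4 to 0.85 m from the base axis. Payload 10.4 kg.
Tool frame: the origin (TCP) lies at the very end of the fingers, on their centre line; the grasp point (between the pads) lies 19 mm behind it; z points along the fingers, y is the direction in which the jaws open and shut (so a half turn about z gives the same grasp; the last joint's range is limited). The gripper opens to 87 mm and grips with 3 to 60 N. Pads are 19 mm wide; open, the fingers measure 117 mm over their backs; the gripper's body (75 mm by 190 mm) begins 51 mm behind the grasp point.
Start: joints at [-1.218, 0.332, -0.065, 1.46, 0.022, 1.35, -0.088], TCP at [0.229, 0.581, 0.223] pointing down, gripper open.
Joint ranges: [-2.6, 2.6], [-0.5, 2.12], [-1.47, 1.34], [0.16, 2.42], [-1.27, 4.41], [0.06, 2.06], [-2.6, 2.6]. Speed limits (rad/s): [2.22, 2.22, 2.79, 2.79, 3.14, 3.14, 3.14].

INTERFACE

Orientations are given as a unit quaternion [x, y, z, w].
In Python, from bench import r, eyes, job gives the robot as it stands. The module is installed in compiled form; this text tells all that it offers.
- The arm moves only by the tool play_rows, never from a script. Its argument "motion" is a list of rows, each a list of 7 numbers: the shift along the tool's x, y, z as a fraction of full scale, then the turn, a rotation vector about the tool's x, y, z as a fraction of full scale, then the opening in per cent of the stroke, from 0 (shut) to 100 (fully open). A call has 1 to 5 rows; each row is the pose to reach, as a shift and turn from the pose commanded when the call began, along the tool's axes at that moment; what a row does not reach only later rows make up. Full scale, the value 1, is 0.2 m for a shift and 90 degrees for a turn. A row lasts 1/8 s, in which the tool goes at most 62.5 mm and 10.7 degrees, less where a joint would pass 70% of its speed; a pose out of reach is approached as far as the arm can. A call with a number of a shift or a turn outside -1 to 1 is refused whole. A call with a gripper value outside its range is refused whole. The fingers move at their own pace and stop on an object; "squeeze" is the grip in N (left out, the last holds). Time passes only in rows, so rows that repeat a pose let the fingers close. It gives the time, the measured TCP pose, the force and the opening at its end, in the units of the state.
- r.read_state(): the state, without advancing time (a new reading comes with each control period).
- eyes.camera(name): name is "side" or "top"; returns a dict with "image" (480x640x3 uint8, red, green, blue), "mtx" (3x3 intrinsics, pixels), "R" (3x3) and "t" (3): a world point X has camera coordinates R X + t. Camera axes: x right, y down, z forward; pixel columns grow to the right and rows downward; lengths in m; the calibration is good to about 2 mm. A picture is of the moment at which its call begins. There is no depth.
- job.close_job(): hands the job in, once; it reports no verdict.
Trained networks look in a picture, given as the dict that the camera call returned (one of the last four; its "shot" number tells which), for a name from the list of things; names that differ only in an ending like _2 or _b are one class to them, and where a whole thing is asked for, a point or a joint stands for the part that bears it (a point fixed in the world has none). Each returns a list of dicts, best first, with "p" (0 to 1); they miss things now and then, are a little off and sometimes report something else, mostly with a low value. They report only what shows in the picture. A call takes as long as a camera call. They do not tell look-alikes from the thing itself.
- eyes.regions_of(picture, label): "region" (480x640 bool, what is visible of it) and "xy" ([column, row] in pixels, amid what is visible of it).
- eyes.landmark_of(picture, label): "xy" ([column, row] in pixels: a listed point, or the origin of a listed thing).
The state is a dict: "time": time; "joint_positions": joint angles; "joint_vel": joint speeds; "joint_torque": joint torques, N m; "ee_pos": TCP position; "eef_rot": TCP orientation; "ft_force": force on the tool from outside, world axes, zero at the start; "torque": the same for the moment, N m; "width": finger opening in m.
Only numpy, scipy, OpenCV 4.12 (cv2) and the standard library are available. Lean on these libraries where they do the work, as an engineer would, in place of code of your own. Each camera call takes 0.05 s, during which the arm holds its last target. There are 200 camera calls.

TASK

Weigh the set of empty mixing pans: lift the orange cover off the bench scale and set it rim down on the bench, then press the green zero button fully down and let it spring back while the plate is empty. Nest all the handled pans that are there on the middle of the weighing plate, largest at the bottom, each standing fully down and level in the one below, with the handles fanned out so that any two are at least 30 degrees apart. Then press the blue store button fully down and let it go; leave the nest and the cover so, and the other tools where they are.

Things in the scene. Friction and masses are not known exactly. Their poses are not given: they have to be found in the camera images.
- zero_button (a joint): round green spring push button on top of the scale, 20 mm across, on the left as seen from the robot; 0 = up, 0.006 m = fully down (about 4.5 N), pressed straight down; springs back
- store_button (a joint): round blue spring push button of the same kind on the right of the scale; 0 = up, 0.006 m = fully down (about 4.5 N)
- zero_button_top (a point): centre of the top face of the green zero button when up
- store_button_top (a point): centre of the top face of the blue store button when up
- plate_top (a point): centre of the top face of the scale's round steel weighing plate, 84 mm across, 36 mm above the bench; z is up, x points along the scale away from the buttons; the two buttons lie 86 mm to -x and 46 mm to either side of this point, so a handle turned that way hangs over a button
- scale: the fixed grey scale, 170 (x) x 130 (y) x 28 mm; the point is under its middle, the plate lies 30 mm to its +x. The bench beyond it (farther from the robot, x up to 0.72, y above -0.1) is free but for pans; a solid cabinet 0.2 m tall with its lowest drawer open stands at the back right, nearest corner at about x = 0.58, y = -0.27
- cover_knob (a point): the point to grip on the black round knob (26 mm across, from 26 to 60 mm above the lower rim) on the loose orange cover, a shallow upturned cap 100 mm across and 22 mm high that stands on the scale's housing over the weighing plate with 4 mm to spare all round; mass about 0.1 kg; the point is on its axis, 48 mm above its lower rim, so 48 mm up when it lies rim down on the bench; z is up through the knob
- pan1_cup (a point): largest of up to four steel pans, with a red handle: a round open cup 90 mm across the rim, 82 mm across the foot, 40 mm high, wall 2.5 mm, floor 3 mm. The point is on the cup's axis, 20 mm above its underside; x points along the handle, z out of the mouth. Inside a larger pan it stands on that pan's floor, 3 mm higher, with 4.5 mm or more of room all round. May be absent (None)
- pan1_grip (a point): the middle of the red handle of that pan, 82 mm out from the cup's axis and 44.5 mm above the pan's underside: a straight level bar 14 mm wide and 9 mm thick, its underside at the height of the pan's rim, that ends 110 mm from the axis; x points outward along the handle. All handles end at the same radius; two handles that lie over one another keep the upper pan from going down. May be absent (None)
- pan2_cup (a point): second largest of up to four steel pans, with a yellow handle: a round open cup 76 mm across the rim, 68 mm across the foot, 40 mm high, wall 2.5 mm, floor 3 mm. The point is on the cup's axis, 20 mm above its underside; x points along the handle, z out of the mouth. Inside a larger pan it stands on that pan's floor, 3 mm higher, with 4.5 mm or more of room all round. May be absent (None)
- pan2_grip (a point): the middle of the yellow handle of that pan, 82 mm out from the cup's axis and 44.5 mm above the pan's underside: a straight level bar 14 mm wide and 9 mm thick, its underside at the height of the pan's rim, that ends 110 mm from the axis; x points outward along the handle. All handles end at the same radius; two handles that lie over one another keep the upper pan from going down. May be absent (None)
- pan3_cup (a point): third largest of up to four steel pans, with a green handle: a round open cup 62 mm across the rim, 54 mm across the foot, 40 mm high, wall 2.5 mm, floor 3 mm. The point is on the cup's axis, 20 mm above its underside; x points along the handle, z out of the mouth. Inside a larger pan it stands on that pan's floor, 3 mm higher, with 4.5 mm or more of room all round. May be absent (None)
- pan3_grip (a point): the middle of the green handle of that pan, 82 mm out from the cup's axis and 44.5 mm above the pan's underside: a straight level bar 14 mm wide and 9 mm thick, its underside at the height of the pan's rim, that ends 110 mm from the axis; x points outward along the handle. All handles end at the same radius; two handles that lie over one another keep the upper pan from going down. May be absent (None)
- pan4_cup (a point): smallest of up to four steel pans, with a blue handle: a round open cup 48 mm across the rim, 40 mm across the foot, 40 mm high, wall 2.5 mm, floor 3 mm. The point is on the cup's axis, 20 mm above its underside; x points along the handle, z out of the mouth. Inside a larger pan it stands on that pan's floor, 3 mm higher, with 4.5 mm or more of room all round. May be absent (None)
- pan4_grip (a point): the middle of the blue handle of that pan, 82 mm out from the cup's axis and 44.5 mm above the pan's underside: a straight level bar 14 mm wide and 9 mm thick, its underside at the height of the pan's rim, that ends 110 mm from the axis; x points outward along the handle. All handles end at the same radius; two handles that lie over one another keep the upper pan from going down. May be absent (None)
- by_tape: yellow tape measure 66 x 82 x 34 mm, not part of the job, to be left where it is; the point is the centre of its underside
- by_pen: green and white marker pen 135 mm long, not part of the job, to be left where it is; the point is the centre of its underside
- by_box: small cardboard staple box 50 x 85 x 32 mm, not part of the job, to be left where it is; the point is the centre of its underside
There are look-alikes about, which are no part of the job. Of the things shaped like the part that bears cover_knob, the orange one is meant.

How it is judged:
On the way, in this order (a step that is already met when the one before it is completed fails the run):
1. the cover is off and lies rim down on the bench, let go (horizontal distance between cover_knob and plate_top above 0.1 m and height (world z) of cover_knob below 0.055 m and angle between cover_knob's own z axis and vertical below 0.15 rad and contact force between the fingers and cover below 0.1 N), for 0.2 s.
2. the green zero button is fully down, with the plate empty (value of joint zero_button above 0.005 m and horizontal distance between cover_knob and plate_top above 0.1 m and horizontal distance between each of pan1_cup, pan2_cup, pan3_cup, pan4_cup and plate_top above 0.08 m).
3. the zero button is up again (value of joint zero_button below 0.0015 m).
4. all pans are nested on the plate with fanned handles, let go (horizontal distance between each of pan1_cup, pan2_cup, pan3_cup, pan4_cup and plate_top below 0.02 m and z of pan1_cup in the frame of plate_top below 0.023 m and angle between each of pan1_cup, pan2_cup, pan3_cup, pan4_cup's own z axis and vertical below 0.06 rad and linear speed of each of pan1, pan2, pan3, pan4 below 0.02 m/s and contact force between the fingers and pan1 below 0.1 N and z of pan2_cup in the frame of plate_top below 0.026 m and contact force between the fingers and pan2 below 0.1 N and horizontal distance between each of pan2_grip, pan3_grip, pan4_grip and pan1_grip above 0.04 m and z of pan3_cup in the frame of plate_top below 0.029 m and contact force between the fingers and pan3 below 0.1 N and horizontal distance between each of pan3_grip, pan4_grip and pan2_grip above 0.04 m and z of pan4_cup in the frame of plate_top below 0.032 m and contact force between the fingers and pan4 below 0.1 N and horizontal distance between pan4_grip and pan3_grip above 0.04 m), for 0.3 s.
5. the blue store button is fully down (value of joint store_button above 0.005 m).
6. the store button is up again (value of joint store_button below 0.0015 m).
At the end, for the whole second after the job is handed in: Every pan present: axis within 20 mm of the plate's centre, within 3 mm of fully nested, tilt under 0.06 rad, handle middles over 40 mm apart (about 30 degrees), at rest. Cover rim down on the bench, over 100 mm from the plate's centre. Both buttons up, nothing held (all of step 1 and all of step 4 and value of joint each of zero_button, store_button below 0.0015 m and linear speed of cover below 0.02 m/s); the robot touches nothing.
It fails at once if the fingers press the zero button while a pan or the cover is on the plate (value of joint zero_button above 0.004 m and contact force between the fingers and zero_button above 0.5 N and (horizontal distance between any of pan1_cup, pan2_cup, pan3_cup, pan4_cup and plate_top below 0.05 m or horizontal distance between cover_knob and plate_top below 0.04 m)).
It fails at once if the fingers press the store button while a pan still stands off the scale (value of joint store_button above 0.004 m and contact force between the fingers and store_button above 0.5 N and horizontal distance between any of pan1_cup, pan2_cup, pan3_cup, pan4_cup and plate_top above 0.12 m).
It fails at once if one of the other tools moved more than 4 cm (distance of any of by_tape, by_pen, by_box from where it was at the start of the episode above 0.04 m).
Of pan1, pan2, pan3, pan4 only 3 to 4 are there at a start; the rules pass over those that are not, and their reading is None.
At some moment in a run one of pan1, pan2, pan3, pan4 may be knocked a few centimetres aside while the robot is not near it.
It also fails if it takes over 210 s, if anything falls off the work surface, if the arm or the gripper's body presses on something with over 40 N, if the wrist force passes 120 N, or if a joint passes its speed limit or range.

## Working session

There is one attempt and no reset: what is moved stays moved. The work goes in short steps, Python scripts to look and compute and a tool call to move; the robot and the scene stay as the last step left them, time stands still between calls to the robot, and variables do not carry over. Pictures are saved under pics/ and viewed, about 12 in all and at most 16, crops included, and the job is handed in when it is done.

Besides the shell and the picture viewer there is one more tool, called after "Request:" by a JSON object that holds its "name" and its "arguments", one argument or row to a line. play_rows: Moves the arm, as the interface text tells. Shift numbers are shares of 0.2 m and turn numbers shares of 90 degrees, none past 1 either way. Its arguments: {"type":"object","properties":{"motion":{"type":"array","items":{"type":"array","items":{"type":"number"}}},"squeeze":{"type":"number"}},"required":["motion"]}

```bash
mkdir -p pics; cat > h.py <<'E'
import numpy as np, cv2
from bench import r, eyes, job
from scipy.spatial.transform import Rotation as Ro
def snap(name, save=None):
    p=eyes.camera(name)
    if save: cv2.imwrite('pics/'+save, p['image'][:,:,::-1])
    return p
def onz(p,xy,z):
    d=p['R'].T@np.linalg.inv(p['mtx'])@np.array([xy[0],xy[1],1.]); c=-p['R'].T@p['t']
    return c+d*(z-c[2])/d[2]
def proj(p,X):
    q=p['mtx']@(p['R']@np.array(X,float)+p['t']); return q[:2]/q[2]
def tri(ps,xys):
    A=[];b=[]
    for p,xy in zip(ps,xys):
        d=p['R'].T@np.linalg.inv(p['mtx'])@np.array([xy[0],xy[1],1.]);d/=np.linalg.norm(d);c=-p['R'].T@p['t']
        M=np.eye(3)-np.outer(d,d);A.append(M);b.append(M@c)
    return np.linalg.solve(sum(A),sum(b))
E
cat > m.py <<'E'
from h import *
import sys
t=snap('top','top0.png'); s=snap('side','side0.png')
Z=dict(zero_button_top=None,store_button_top=None,plate_top=.036,scale=0,cover_knob=.076,pan1_cup=.02,pan1_grip=.0445,pan2_cup=.02,pan2_grip=.0445,pan3_cup=.02,pan3_grip=.0445,pan4_cup=.02,pan4_grip=.0445,by_tape=0,by_pen=0,by_box=0)
for p in(t,s): print('cam',(-p['R'].T@p['t']).round(3))
for n,z in Z.items():
    z=.03 if z is None else z
    for k,p in(('T',t),('S',s)):
        for l in eyes.landmark_of(p,n)[:3]: print(n,k,round(l['p'],2),np.round(l['xy'],0),onz(p,l['xy'],z).round(3)[:2])
print(r.read_state())
E
python3 m.py
```

```text
cam [0.017 0.074 1.273]
cam [0.419 0.775 0.604]
zero_button_top T 0.63 [376. 286.] [ 0.456 -0.243]
zero_button_top T 0.46 [297. 309.] [ 0.481 -0.068]
zero_button_top S 0.39 [365. 290.] [ 0.475 -0.098]
store_button_top T 0.42 [337. 287.] [ 0.49  -0.166]
store_button_top S 0.58 [368. 263.] [ 0.479 -0.199]
scale T 0.94 [304. 291.] [ 0.526 -0.101]
scale S 0.75 [336. 297.] [ 0.533 -0.108]
cover_knob T 0.78 [300. 262.] [ 0.558 -0.11 ]
cover_knob T 0.62 [337. 353.] [ 0.345 -0.096]
cover_knob S 0.88 [320. 265.] [ 0.562 -0.098]
cover_knob S 0.63 [427. 287.] [ 0.364 -0.053]
pan1_cup T 0.85 [432. 241.] [ 0.504 -0.412]
pan1_cup S 0.84 [363. 222.] [ 0.509 -0.409]
pan1_grip T 0.94 [429. 272.] [ 0.431 -0.359]
pan1_grip S 0.75 [392. 227.] [ 0.437 -0.342]
pan2_cup T 0.8 [412. 301.] [ 0.396 -0.302]
pan2_cup S 0.69 [410. 247.] [ 0.393 -0.299]
pan2_cup S 0.67 [318. 264.] [ 0.582 -0.195]
pan2_grip T 0.93 [390. 327.] [ 0.357 -0.224]
pan2_grip S 0.96 [425. 255.] [ 0.365 -0.224]
pan3_cup T 0.61 [382. 254.] [ 0.525 -0.295]
pan3_cup T 0.56 [221. 247.] [0.695 0.026]
pan3_cup S 0.95 [229. 323.] [0.705 0.033]
pa
[... 553 characters left out ...]
'time': 1.7, 'joint_positions': array([-1.21762383,  0.33220531, -0.06474671,  1.46008234,  0.02158026,
        1.34990877, -0.08851254]), 'joint_vel': array([-0.00142952,  0.00251122, -0.00223832,  0.00083311, -0.00105188,
        0.00136824, -0.00019955]), 'joint_torque': array([ 3.52000998e-04, -6.23029876e+01,  2.47661944e-02, -3.90118968e+01,
       -6.11032150e-02,  3.15355486e-02,  1.39415494e-05]), 'ee_pos': array([0.22932894, 0.58143305, 0.22258076]), 'eef_rot': array([ 1.86767946e-01,  9.82404057e-01,  4.82468569e-05, -1.84432400e-05]), 'ft_force': array([-1.02105201,  0.19657519,  0.0075679 ]), 'torque': array([-0.04252267,  0.02615848, -0.01382543]), 'width': 0.08709481408626235}
```

View pics/top0.png

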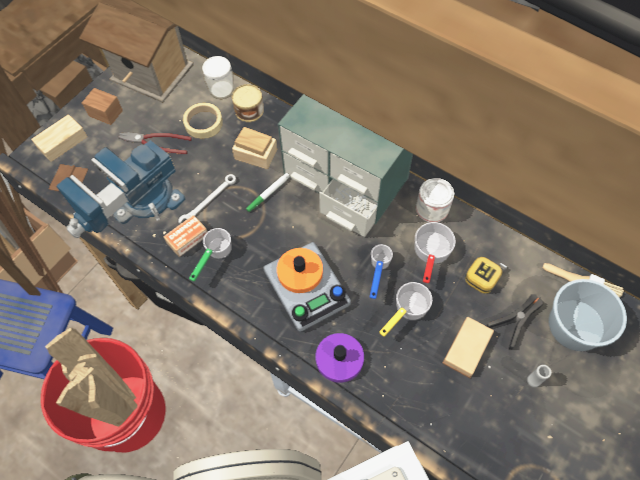

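View pics/side0.png

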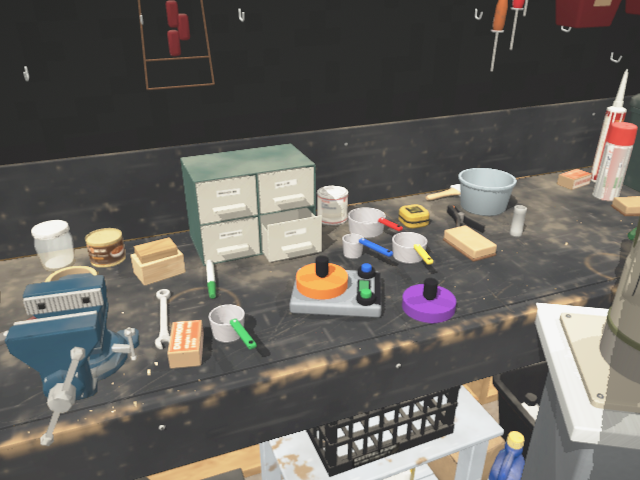

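Both pictures show all four pans (in the top view red about (434,242), yellow (413,300), green (217,243), blue (381,256)). The orange cover is on the scale at (300,267), and a purple look-alike sits at (340,357). Next I need finer positions and a helper that converts targets into moves.

```bash
cat > go.py <<'E'
from h import *
def plan(wps, start=None):
    """wps: (x,y,z,yaw_deg of tool x). Prints row numbers (shift/0.2, turn/90) for each leg."""
    s=r.read_state(); p=s['ee_pos']; R=Ro.from_quat(s['eef_rot'])
    print('now',p.round(4),'yaw',np.degrees(np.arctan2(*R.as_matrix()[[1,0],0])).round(1),'w',round(s['width'],4),'F',s['ft_force'].round(1))
    for x,y,z,w in wps:
        T=Ro.from_euler('z',w,degrees=True)*Ro.from_euler('x',180,degrees=True)
        q=np.array([x,y,z]); d=q-p; rv=(R.inv()*T).as_rotvec()
        n=max(1,int(np.ceil(max(np.abs(R.inv().apply(d)).max()/.2,np.linalg.norm(d)/.29,np.linalg.norm(rv)/np.radians(50)))))
        for i in range(n):
            a=1/(n-i); rv=(R.inv()*T).as_rotvec()
            sh=R.inv().apply((q-p)*a)/.2; tu=rv*a/(np.pi/2)
            sh=sh.round(3);tu=tu.round(3); print([*map(float,sh),*map(float,tu)])
            p=p+R.apply(sh*.2); R=R*Ro.from_rotvec(tu*np.pi/2)
E
python3 - <<'E'
from go import *
t=snap('top');s=snap('side')
def best(p,n,near=None):
    L=eyes.landmark_of(p,n)
    if near is not None: L=[l for l in L if np.linalg.norm(np.array(l['xy'])-near)<15]
    return L[0]['xy'] if L else None
for n,a,b in[('cover_knob',(300,262),(320,265)),('zero_button_top',(297,309),(365,290)),('store_button_top',(337,287),(368,263))]:
    u,v=best(t,n,a),best(s,n,b)
    if u is not None and v is not None:
        X=tri([t,s],[u,v]);print(n,X.round(4),proj(t,X)-u)
def blob(p,lo,hi,box):
    x0,x1,y0,y1=box; h=cv2.cvtColor(p['image'],cv2.COLOR_RGB2HSV)[y0:y1,x0:x1]
    m=cv2.inRange(h,lo,hi); c=cv2.moments(m,True); return [c['m10']/c['m00']+x0,c['m01']/c['m00']+y0] if c['m00'] else None
g=((45,100,60),(80,255,255)); b=((100,120,60),(125,255,255))
for n,c,bt,bs in[('g',g,(285,312,300,322),(352,378,278,300)),('b',b,(328,350,282,302),(355,378,258,276))]:
    u,v=blob(t,*c,bt),blob(s,*c,bs);X=tri([t,s],[u,v]);print(n,u,v,X.round(4),onz(t,u,.036).round(4))
plan([(.562,-.104,.20,130)])
im=np.hstack([cv2.resize(t['image'][240:340,250:370],None,fx=4,fy=4)[:, :400],cv2.resize(s['image'][240:340,280:400],None,fx=4,fy=4)[:,:400]])
cv2.imwrite('pics/b.png',im[:,:,::-1])
E
```

```text
cover_knob [ 0.5616 -0.1138  0.0682] [-0.46999999 -1.56722732]
zero_button_top [ 0.4715 -0.0679  0.0489] [-0.29004926 -1.2557651 ]
store_button_top [ 0.4784 -0.1658  0.0508] [-0.06294716 -0.25272692]
g [301.37864077669906, 309.4854368932039] [364.70414201183434, 289.49704142011836] [ 0.4728 -0.0739  0.0449] [ 0.4738 -0.0745  0.036 ]
b [337.25882352941176, 290.7647058823529] [365.9550561797753, 267.4943820224719] [ 0.4793 -0.1613  0.0406] [ 0.4801 -0.162   0.036 ]
now [0.2294 0.5814 0.2226] yaw 158.5 w 0.0872 F [-0.2 -0.8 -0.6]
[-0.935, -0.859, 0.038, 0.0, -0.0, 0.105]
[-1.063, -0.694, 0.037, 0.0, -0.0, 0.106]
[-1.164, -0.508, 0.038, 0.0, -0.0, 0.105]
```

View pics/b.png

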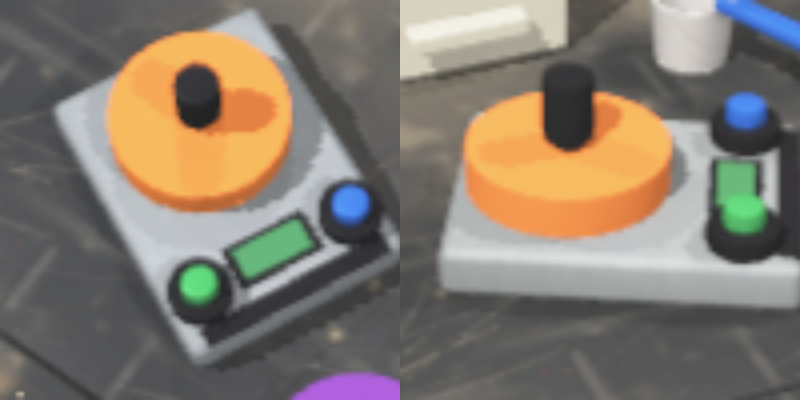

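The crop shows the knob at the centre of the orange cover. The green button is at about (300,311) in the top view and the blue at (338,291), so the plate centre is about (0.562,-0.110) and the scale yaw about 4°.

```bash
sed -i 's#np.linalg.norm(d)/.29#np.linalg.norm(d)/.2#' go.py; python3 - <<'E'
from go import *
plan([(.561,-.110,.20,130),(.561,-.110,.057,130)])
E
```

```text
now [0.2294 0.5814 0.2226] yaw 158.5 w 0.0872 F [-0.2 -0.8 -0.6]
[-0.703, -0.652, 0.028, 0.0, -0.0, 0.079]
[-0.778, -0.56, 0.028, 0.0, -0.0, 0.079]
[-0.841, -0.459, 0.028, 0.0, -0.0, 0.079]
[-0.892, -0.351, 0.029, 0.0, -0.0, 0.079]
[0.0, -0.0, 0.715, 0.0, -0.0, 0.0]
```

Request:
{"name": "play_rows", "arguments": {
  "motion": [
    [-0.703,-0.652,0.028,0,0,0.079,100],
    [-0.703,-0.652,0.028,0,0,0.079,100],
    [-0.703,-0.652,0.028,0,0,0.079,100],
    [-0.703,-0.652,0.028,0,0,0.079,100],
    [-0.703,-0.652,0.028,0,0,0.079,100]
  ]
}}

```text
time: 2.72
ee_pos: [0.3122, 0.4088, 0.2173]
eef_rot: [0.248, 0.969, 0.0, -0.0]
ft_force: [-0.6, 0.0, 0.2]
width: 0.0872
```

Request:
{"name": "play_rows", "arguments": {
  "motion": [
    [-0.778,-0.56,0.028,0,0,0.079,100],
    [-0.778,-0.56,0.028,0,0,0.079,100],
    [-0.778,-0.56,0.028,0,0,0.079,100],
    [-0.778,-0.56,0.028,0,0,0.079,100],
    [-0.778,-0.56,0.028,0,0,0.079,100]
  ]
}}

```text
time: 3.35
ee_pos: [0.3948, 0.2372, 0.2114]
eef_rot: [0.306, 0.952, 0.0, -0.0]
ft_force: [0.2, 0.9, -0.9]
width: 0.0872
```

Request:
{"name": "play_rows", "arguments": {
  "motion": [
    [-0.841,-0.459,0.028,0,0,0.079,100],
    [-0.841,-0.459,0.028,0,0,0.079,100],
    [-0.841,-0.459,0.028,0,0,0.079,100],
    [-0.841,-0.459,0.028,0,0,0.079,100],
    [-0.841,-0.459,0.028,0,0,0.079,100]
  ]
}}

```text
time: 3.98
ee_pos: [0.478, 0.065, 0.2056]
eef_rot: [0.364, 0.931, -0.0, -0.0]
ft_force: [0.4, -0.1, -0.8]
width: 0.087
```

Request:
{"name": "play_rows", "arguments": {
  "motion": [
    [-0.892,-0.351,0.029,0,0,0.079,100],
    [-0.892,-0.351,0.029,0,0,0.079,100],
    [-0.892,-0.351,0.029,0,0,0.079,100],
    [-0.892,-0.351,0.029,0,0,0.079,100],
    [-0.892,-0.351,0.029,0,0,0.079,100]
  ]
}}

```text
time: 4.6
ee_pos: [0.5614, -0.1073, 0.1994]
eef_rot: [0.421, 0.907, 0.0, -0.001]
ft_force: [-0.6, 0.8, 0.2]
width: 0.0869
```

Request:
{"name": "play_rows", "arguments": {
  "motion": [
    [0,0,0.715,0,0,0,100],
    [0,0,0.715,0,0,0,100],
    [0,0,0.715,0,0,0,100],
    [0,0,0.715,0,0,0,100],
    [0,0,0.715,0,0,0,0]
  ],
  "squeeze": 25
}}

```text
time: 5.22
ee_pos: [0.5628, -0.1096, 0.0594]
eef_rot: [0.422, 0.907, 0.001, 0.002]
ft_force: [-0.0, -0.0, 0.7]
width: 0.0828
```

Request:
{"name": "play_rows", "arguments": {
  "motion": [
    [0,0,0,0,0,0,0],
    [0,0,0,0,0,0,0],
    [0,0,0,0,0,0,0],
    [0,0,0,0,0,0,0],
    [0,0,0,0,0,0,0]
  ]
}}

```text
time: 5.85
ee_pos: [0.561, -0.1099, 0.0569]
eef_rot: [0.422, 0.906, 0.0, -0.0]
ft_force: [0.5, -0.3, 0.1]
width: 0.035
```

```bash
python3 - <<'E'
from go import *
plan([(.561,-.110,.17,130),(.49,.085,.17,130),(.49,.085,.033,130)])
E
```

```text
now [ 0.561  -0.1099  0.0569] yaw 130.0 w 0.035 F [ 0.5 -0.3  0.1]
[-0.0, -0.0, -0.566, -0.0, -0.0, 0.0]
[0.487, 0.177, 0.0, -0.0, -0.0, 0.0]
[0.488, 0.178, 0.0, -0.0, -0.0, 0.0]
[-0.0, -0.0, 0.685, -0.0, -0.0, 0.0]
```

Request:
{"name": "play_rows", "arguments": {
  "motion": [
    [0,0,0,0,0,0,0],
    [0,0,0,0,0,0,0],
    [0,0,0,0,0,0,0],
    [0,0,0,0,0,0,0]
  ]
}}

```text
time: 6.35
ee_pos: [0.561, -0.1099, 0.0569]
eef_rot: [0.422, 0.906, 0.0, -0.0]
ft_force: [0.5, -0.1, -0.8]
width: 0.0257
```

Request:
{"name": "play_rows", "arguments": {
  "motion": [
    [0,0,-0.2,0,0,0,0],
    [0,0,-0.4,0,0,0,0],
    [0,0,-0.566,0,0,0,0],
    [0,0,-0.566,0,0,0,0],
    [0,0,-0.566,0,0,0,0]
  ]
}}

```text
time: 6.98
ee_pos: [0.5606, -0.1098, 0.1692]
eef_rot: [0.422, 0.906, -0.0, -0.001]
ft_force: [-0.2, -0.6, -1.4]
width: 0.0255
```

Request:
{"name": "play_rows", "arguments": {
  "motion": [
    [0.25,0.09,0,0,0,0,0],
    [0.487,0.177,0,0,0,0,0],
    [0.73,0.27,0,0,0,0,0],
    [0.974,0.355,0,0,0,0,0],
    [0.974,0.355,0,0,0,0,0]
  ]
}}

```text
time: 7.6
ee_pos: [0.488, 0.0889, 0.1687]
eef_rot: [0.419, 0.908, -0.0, -0.001]
ft_force: [0.0, -0.3, -1.0]
width: 0.0255
```

Request:
{"name": "play_rows", "arguments": {
  "motion": [
    [0,0,0.2,0,0,0,0],
    [0,0,0.4,0,0,0,0],
    [0,0,0.6,0,0,0,0],
    [0,0,0.65,0,0,0,0],
    [0,0,0.68,0,0,0,0]
  ]
}}

```text
time: 8.22
ee_pos: [0.4904, 0.0843, 0.0341]
eef_rot: [0.423, 0.906, -0.0, -0.0]
ft_force: [1.0, -0.0, -1.1]
width: 0.0255
```

```bash
python3 - <<'E'
from go import *
s=snap('side','side1.png'); plan([(.49,.085,.029,130)])
E
```

```text
now [0.4904 0.0846 0.034 ] yaw 130.0 w 0.0251 F [-0.2 -0.8 -2.2]
[0.003, -0.0, 0.025, -0.0, 0.0, 0.0]
```

View pics/side1.png

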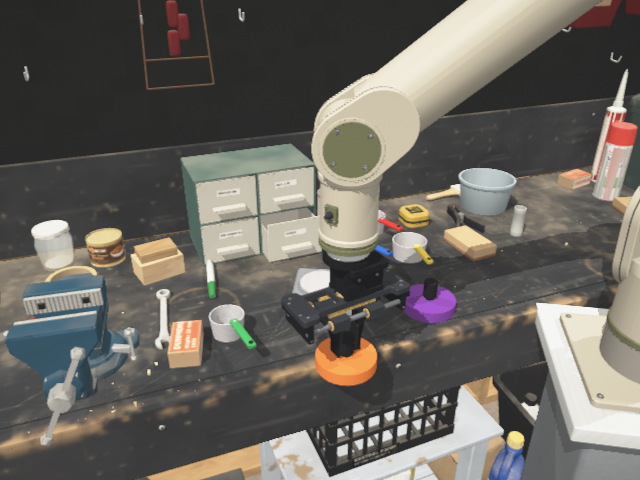

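The orange cover hangs upright just above the bench at (345,358). It looks near the front edge, so I'll check the margin.

```bash
python3 - <<'E'
from go import *
t=snap('top')
for X in [(.49,.085,0),(.44,.085,0),(.45,.055,0),(.41,.02,0)]: print(X,proj(t,X).round())
im=cv2.imread('pics/top0.png')
for a in np.linspace(0,6.28,40): cv2.circle(im,tuple(proj(t,(.49+.05*np.cos(a),.085+.05*np.sin(a),0)).astype(int)),1,(0,165,255),-1)
cv2.imwrite('pics/e.png',cv2.resize(im[230:430,120:400],None,fx=2.5,fy=2.5))
E
```

```text
(0.49, 0.085, 0) [231. 339.]
(0.44, 0.085, 0) [239. 360.]
(0.45, 0.055, 0) [251. 350.]
(0.41, 0.02, 0) [273. 359.]
```

View pics/e.png

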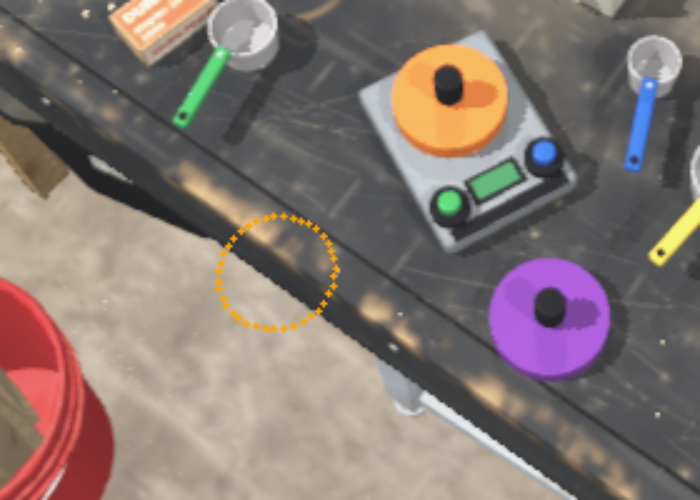

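The projected cover outline crosses the bench's front edge, which runs diagonally. I'll set the cover down instead at about px (240,290), between the green pan and the scale.

```bash
python3 - <<'E'
from go import *
t=snap('top')
X=onz(t,(241,288),0);print(X)
im=cv2.imread('pics/top0.png')
plan([(.49,.085,.15,130),(X[0],X[1],.15,130),(X[0],X[1],.0295,130)])
E
```

```text
[0.59070317 0.02211972 0.        ]
now [0.4908 0.0849 0.035 ] yaw 130.0 w 0.0252 F [-0.5  0.2 -1.8]
[0.003, -0.002, -0.575, 0.001, 0.0, 0.0]
[-0.565, 0.183, 0.0, -0.0, 0.0, 0.0]
[0.0, 0.0, 0.603, -0.0, 0.0, 0.0]
```

Request:
{"name": "play_rows", "arguments": {
  "motion": [
    [0,0,-0.2,0,0,0,0],
    [0,0,-0.4,0,0,0,0],
    [0,0,-0.575,0,0,0,0],
    [0,0,-0.575,0,0,0,0]
  ]
}}

```text
time: 8.88
ee_pos: [0.4922, 0.0854, 0.1529]
eef_rot: [0.422, 0.906, 0.003, 0.002]
ft_force: [0.1, 0.2, -1.9]
width: 0.0252
```

Request:
{"name": "play_rows", "arguments": {
  "motion": [
    [-0.19,0.06,0,0,0,0,0],
    [-0.38,0.12,0,0,0,0,0],
    [-0.565,0.183,0,0,0,0,0],
    [-0.565,0.183,0,0,0,0,0],
    [-0.565,0.183,0,0,0,0,0]
  ]
}}

```text
time: 9.5
ee_pos: [0.5904, 0.0221, 0.1487]
eef_rot: [0.422, 0.906, -0.0, -0.0]
ft_force: [-0.6, -0.7, -0.4]
width: 0.0257
```

Request:
{"name": "play_rows", "arguments": {
  "motion": [
    [0,0,0.2,0,0,0,0],
    [0,0,0.4,0,0,0,0],
    [0,0,0.55,0,0,0,0],
    [0,0,0.58,0,0,0,0],
    [0,0,0.6,0,0,0,0]
  ]
}}

```text
time: 10.12
ee_pos: [0.5912, 0.0224, 0.03]
eef_rot: [0.422, 0.907, 0.0, 0.0]
ft_force: [-0.5, -0.4, -1.5]
width: 0.0254
```

```bash
python3 - <<'E'
from go import *
t=snap('side'); plan([(.5907,.0221,.029,130)])
E
```

```text
now [0.5912 0.0224 0.0298] yaw 130.1 w 0.0253 F [-0.2  0.4 -0.6]
[0.001, -0.003, 0.004, 0.001, 0.0, 0.001]
```

Request:
{"name": "play_rows", "arguments": {
  "motion": [
    [0,0,0.006,0,0,0,0],
    [0,0,0.006,0,0,0,70],
    [0,0,0.006,0,0,0,70],
    [0,0,0.006,0,0,0,70],
    [0,0,0.006,0,0,0,70]
  ]
}}

```text
time: 10.8
ee_pos: [0.5909, 0.0219, 0.028]
eef_rot: [0.422, 0.906, 0.0, 0.0]
ft_force: [-0.5, -0.3, 0.1]
width: 0.0564
```

Request:
{"name": "play_rows", "arguments": {
  "motion": [
    [0,0,-0.1,0,0,0,70],
    [0,0,-0.3,0,0,0,70],
    [0,0,-0.5,0,0,0,0],
    [0,0,-0.65,0,0,0,0],
    [0,0,-0.65,0,0,0,0]
  ]
}}

```text
time: 11.42
ee_pos: [0.5925, 0.0217, 0.1619]
eef_rot: [0.423, 0.906, 0.002, 0.002]
ft_force: [-0.4, 0.7, -0.0]
width: 0.0388
```

```bash
python3 - <<'E'
from go import *
plan([(.4725,-.072,.15,90),(.4725,-.072,.06,90)])
E
```

```text
now [0.5925 0.0217 0.1619] yaw 130.0 w 0.0388 F [-0.4  0.7 -0. ]
[0.027, -0.761, 0.055, 0.004, 0.0, 0.445]
[0.0, -0.0, 0.45, -0.0, 0.0, -0.0]
```

Request:
{"name": "play_rows", "arguments": {
  "motion": [
    [0.007,-0.19,0,0,0,0,0],
    [0.014,-0.38,0.02,0,0,0,0],
    [0.027,-0.6,0.04,0,0,0,0],
    [0.027,-0.761,0.055,0,0,0,0],
    [0.027,-0.761,0.055,0,0,0,0]
  ]
}}

```text
time: 12.05
ee_pos: [0.4691, -0.0734, 0.1469]
eef_rot: [0.424, 0.906, 0.0, -0.0]
ft_force: [0.2, 1.3, -0.1]
width: 0.0008
```

Request:
{"name": "play_rows", "arguments": {
  "motion": [
    [0,0,0.2,0,0,0,0],
    [0,0,0.4,0,0,0,0],
    [0,0,0.44,0,0,0,0],
    [0,0,0.44,0,0,0,0],
    [0,0,0.44,0,0,0,0]
  ]
}}

```text
time: 12.68
ee_pos: [0.472, -0.0718, 0.0603]
eef_rot: [0.422, 0.906, 0.001, 0.001]
ft_force: [-0.4, -0.2, 0.3]
width: 0.0003
```

```bash
python3 - <<'E'
from go import *
plan([(.4725,-.072,.05,130)])
t=snap('top','t2.png');s=snap('side','s2.png')
u=[eyes.landmark_of(p,'cover_knob') for p in(t,s)]
for p,L in zip((t,s),u): print([(round(l['p'],2),onz(p,l['xy'],.048).round(3)) for l in L])
for n in('zero_button_top','store_button_top','plate_top'): print(n,[(round(l['p'],2),onz(p,l['xy'],.042).round(3)) for p in(t,s) for l in eyes.landmark_of(p,n)[:2]])
im=np.hstack([cv2.resize(t['image'][220:340,190:320],None,fx=3,fy=3),cv2.resize(s['image'][220:340,230:400],None,fx=2.4,fy=3)[:, :400]])
cv2.imwrite('pics/b2.png',im[:,:,::-1])
E
```

```text
now [ 0.472  -0.0718  0.0603] yaw 130.0 w 0.0003 F [-0.4 -0.2  0.3]
[-0.002, 0.001, 0.051, 0.001, 0.001, 0.0]
[(0.82, array([0.586, 0.023, 0.048]))]
[(0.86, array([ 0.358, -0.099,  0.048])), (0.8, array([0.59 , 0.029, 0.048]))]
zero_button_top [(0.58, array([ 0.472, -0.076,  0.042]))]
store_button_top []
plate_top [(0.59, array([0.739, 0.09 , 0.042])), (0.3, array([ 0.766, -0.12 ,  0.042])), (0.96, array([ 0.56 , -0.086,  0.042]))]
```

View pics/b2.png

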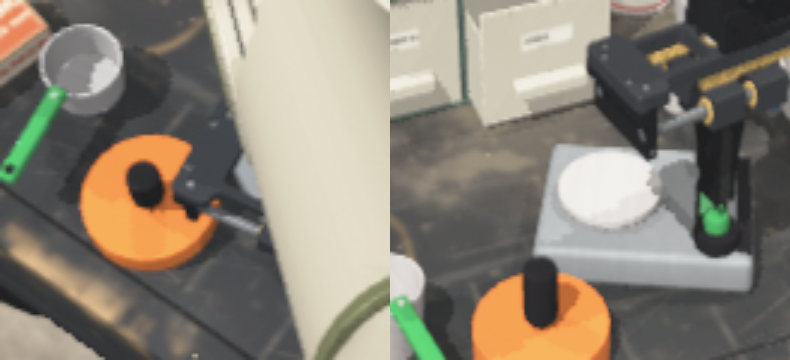

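The cover stands rim down on the bench, and the closed fingers are over the green button, so I'll press it.

Request:
{"name": "play_rows", "arguments": {
  "motion": [
    [0,0,0.06,0,0,0,0],
    [0,0,0.08,0,0,0,0],
    [0,0,0.1,0,0,0,0],
    [0,0,0.11,0,0,0,0],
    [0,0,0.11,0,0,0,0]
  ]
}}

```text
time: 13.8
ee_pos: [0.4719, -0.0719, 0.0423]
eef_rot: [0.423, 0.906, 0.002, -0.001]
ft_force: [-37.5, 4.0, 103.2]
width: 0.0006
```

Request:
{"name": "play_rows", "arguments": {
  "motion": [
    [0,0,-0.05,0,0,0,0],
    [0,0,-0.15,0,0,0,0],
    [0,0,-0.5,0,0,0,0],
    [0,0,-0.6,0,0,0,0]
  ]
}}

```text
time: 14.3
ee_pos: [0.4716, -0.0721, 0.1591]
eef_rot: [0.423, 0.906, 0.001, 0.001]
ft_force: [-0.1, 1.2, -0.3]
width: 0.0001
```

```bash
python3 - <<'E'
from go import *
t=snap('top','t3.png');s=snap('side')
im=np.hstack([cv2.resize(t['image'][220:340,190:320],None,fx=3,fy=3),cv2.resize(s['image'][220:340,230:400],None,fx=2.4,fy=3)[:, :400]])
cv2.imwrite('pics/b3.png',im[:,:,::-1])
plan([])
E
```

```text
now [ 0.4724 -0.0719  0.1592] yaw 130.0 w 0.0003 F [-0.  -0.5 -0.8]
```

View pics/b3.png

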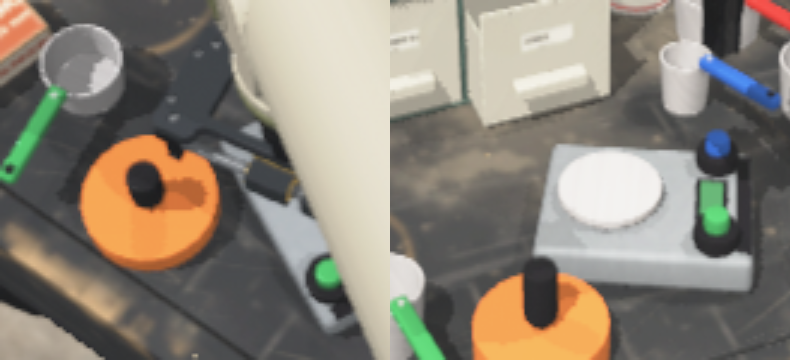

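The button has sprung back. The force showed a hard stop at z≈0.042, so I'll test gently whether the button's travel lies above that.

Request:
{"name": "play_rows", "arguments": {
  "motion": [
    [0,0,0.3,0,0,0,0],
    [0,0,0.5,0,0,0,0],
    [0,0,0.55,0,0,0,0],
    [0,0,0.57,0,0,0,0],
    [0,0,0.57,0,0,0,0]
  ]
}}

```text
time: 15.02
ee_pos: [0.4685, -0.072, 0.0439]
eef_rot: [0.423, 0.906, -0.001, -0.003]
ft_force: [-18.7, 1.4, 29.5]
width: 0.0003
```

Request:
{"name": "play_rows", "arguments": {
  "motion": [
    [0,0,0.005,0,0,0,0],
    [0,0,0.005,0,0,0,0],
    [0,0,0.005,0,0,0,0]
  ]
}}

```text
time: 15.4
ee_pos: [0.4686, -0.072, 0.0437]
eef_rot: [0.423, 0.906, -0.0, -0.003]
ft_force: [-24.2, 1.4, 41.8]
width: 0.0004
```

Request:
{"name": "play_rows", "arguments": {
  "motion": [
    [0,0,0.005,0,0,0,0],
    [0,0,0.005,0,0,0,0],
    [0,0,0.005,0,0,0,0]
  ]
}}

```text
time: 15.78
ee_pos: [0.4686, -0.072, 0.0434]
eef_rot: [0.423, 0.906, 0.0, -0.003]
ft_force: [-29.5, 1.6, 54.1]
width: 0.0009
```

```bash
python3 - <<'E'
from go import *
s=snap('side')
a=cv2.resize(s['image'][230:320,320:410],None,fx=4.4,fy=4.4,interpolation=cv2.INTER_CUBIC)
b=cv2.imread('pics/s2.png')[230:320,320:410,::-1]
cv2.imwrite('pics/b4.png',np.hstack([a,cv2.resize(b,a.shape[1::-1],interpolation=cv2.INTER_CUBIC)])[:,:,::-1])
for z in(.034,.04,.046,.052): print(z,proj(s,(.4725,-.072,z)))
E
```

```text
0.034 [365.60550535 295.55463473]
0.04 [365.73496997 292.86146942]
0.046 [365.86516252 290.15316155]
0.052 [365.99608915 287.42958306]
```

View pics/b4.png

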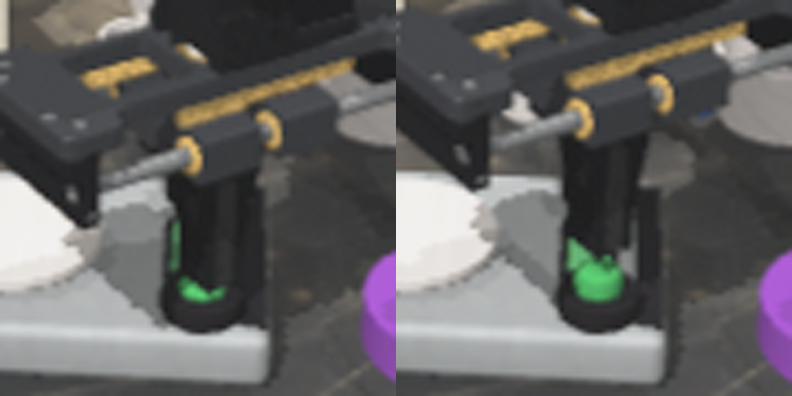

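Request:
{"name": "play_rows", "arguments": {
  "motion": [
    [0,0,-0.05,0,0,0,0],
    [0,0,-0.05,0,0,0,0],
    [0,0,-0.05,0,0,0,0],
    [0,0,-0.05,0,0,0,0]
  ]
}}

```text
time: 16.32
ee_pos: [0.4707, -0.0719, 0.0506]
eef_rot: [0.422, 0.906, -0.0, -0.0]
ft_force: [0.3, 0.2, -0.8]
width: 0.0008
```

Request:
{"name": "play_rows", "arguments": {
  "motion": [
    [0,0,0.01,0,0,0,0],
    [0,0,0.01,0,0,0,0],
    [0,0,0.01,0,0,0,0]
  ]
}}

```text
time: 16.7
ee_pos: [0.4708, -0.0719, 0.0489]
eef_rot: [0.422, 0.906, -0.0, -0.0]
ft_force: [-1.5, -0.8, 2.4]
width: 0.0007
```

Request:
{"name": "play_rows", "arguments": {
  "motion": [
    [0,0,0.01,0,0,0,0],
    [0,0,0.01,0,0,0,0],
    [0,0,0.01,0,0,0,0]
  ]
}}

```text
time: 17.08
ee_pos: [0.4708, -0.0719, 0.0469]
eef_rot: [0.422, 0.906, 0.0, -0.0]
ft_force: [-1.2, -0.3, 2.9]
width: 0.0006
```

Request:
{"name": "play_rows", "arguments": {
  "motion": [
    [0,0,0.01,0,0,0,0],
    [0,0,0.01,0,0,0,0],
    [0,0,0.01,0,0,0,0]
  ]
}}

```text
time: 17.45
ee_pos: [0.4708, -0.0719, 0.0449]
eef_rot: [0.422, 0.906, 0.0, -0.0]
ft_force: [-0.3, -0.4, 4.4]
width: 0.0007
```

Request:
{"name": "play_rows", "arguments": {
  "motion": [
    [0,0,0.01,0,0,0,0],
    [0,0,0.01,0,0,0,0],
    [0,0,0.01,0,0,0,0]
  ]
}}

```text
time: 17.82
ee_pos: [0.471, -0.0719, 0.0441]
eef_rot: [0.423, 0.906, 0.0, -0.0]
ft_force: [-9.5, -0.5, 23.7]
width: 0.0005
```

The button's travel runs from z≈0.0505 to 0.0446 with the spring force rising to 4.4 N and then a hard stop, so the press was full. I'll lift and measure the pans' handles.

Request:
{"name": "play_rows", "arguments": {
  "motion": [
    [0,0,-0.1,0,0,0,0],
    [0,0,-0.4,0,0,0,0],
    [0,0,-0.7,0,0,0,50],
    [0,0,-0.8,0,0,0,50],
    [0,0,-0.8,0,0,0,50]
  ]
}}

```text
time: 18.45
ee_pos: [0.4717, -0.0717, 0.2041]
eef_rot: [0.422, 0.906, 0.001, 0.001]
ft_force: [-0.4, -0.6, -0.1]
width: 0.0232
```

```bash
cat > hd.py <<'E'
from go import *
COL={1:[((0,120,80),(8,255,255)),((172,120,80),(180,255,255))],2:[((22,120,90),(33,255,255))],3:[((50,110,60),(85,255,255))],4:[((100,130,60),(122,255,255))]}
def handle(p,k,near,z=.049,rad=45,img=None):
    """line fit of the handle's coloured pixels put on height z: inner end, outer end (radius 110), yaw"""
    im=p['image'] if img is None else img
    h=cv2.cvtColor(im,cv2.COLOR_RGB2HSV); m=sum(cv2.inRange(h,*c) for c in COL[k])
    w=np.zeros(m.shape,np.uint8); cv2.circle(w,tuple(int(v) for v in near),rad,255,-1)
    m=m&w; n,l,st,_=cv2.connectedComponentsWithStats(m)
    if n<2: return None
    i=1+st[1:,4].argmax(); v,u=np.nonzero(l==i)
    P=np.array([onz(p,(a,b),z)[:2] for a,b in zip(u,v)]); c=P.mean(0); d=np.linalg.svd(P-c)[2][0]
    s=(P-c)@d
    return c,d,c+d*np.percentile(s,1),c+d*np.percentile(s,99),len(P)
E
python3 - <<'E'
from hd import *
t=snap('top');s=snap('side')
i0=cv2.imread('pics/top0.png')[:,:,::-1].copy();s0=cv2.imread('pics/side0.png')[:,:,::-1].copy()
for k,a,b in[(1,(429,268),(390,225)),(2,(392,321),(425,253)),(3,(202,263),(243,333)),(4,(376,278),(375,247))]:
  for nm,p,im,c in(('T',t,i0,a),('S',s,s0,b)):
    q=handle(p,k,c,.047,25,im); print(k,nm,q and [np.round(x,4) for x in q], q and np.degrees(np.arctan2(q[1][1],q[1][0])).round(1))
for n,a,b in(('green',(299.7,310.5),(366,291.7)),('blue',(337.7,290.5),(366.5,266)) ): print(n,onz(t,a,.0505).round(4),onz(s,b,.0505).round(4),tri([t,s],[a,b]).round(4))
h=cv2.cvtColor(s['image'],cv2.COLOR_RGB2HSV);m=cv2.inRange(h,(0,0,205),(180,40,255));w=np.zeros_like(m);cv2.circle(w,(322,283),32,255,-1);m&=w
n,l,st,ce=cv2.connectedComponentsWithStats(m);i=1+st[1:,4].argmax();print('plate S',ce[i],st[i],onz(s,ce[i],.036).round(4))
plan([])
E
```

```text
1 T [array([ 0.4382, -0.3608]), array([-0.7581,  0.6521]), array([ 0.4641, -0.383 ]), array([ 0.4145, -0.3404]), np.int64(183)] 139.3
1 S [array([ 0.4415, -0.3523]), array([-0.7398,  0.6728]), array([ 0.4675, -0.376 ]), array([ 0.4168, -0.3298]), np.int64(133)] 137.7
2 T [array([ 0.3643, -0.2325]), array([-0.3899,  0.9209]), array([ 0.3789, -0.2669]), array([ 0.3508, -0.2004]), np.int64(227)] 112.9
2 S [array([ 0.3668, -0.2214]), array([ 0.3702, -0.929 ]), array([ 0.3533, -0.1875]), array([ 0.3815, -0.2581]), np.int64(155)] -68.3
3 T [array([0.6586, 0.0848]), array([-0.6436,  0.7654]), array([0.6847, 0.0538]), array([0.6343, 0.1138]), np.int64(213)] 130.1
3 S [array([0.6588, 0.0926]), array([-0.6486,  0.7611]), array([0.6867, 0.0599]), array([0.6344, 0.1213]), np.int64(269)] 130.4
4 T [array([ 0.4636, -0.2461]), array([-0.7899,  0.6132]), array([ 0.4991, -0.2737]), array([ 0.4305, -0.2205]), np.int64(239)] 142.2
4 S [array([ 0.4662, -0.2377]), array([-0.7854,  0.619 ]), array([ 0.5004, -0.2647]), array([ 0.4331, -0.2116]), np.int64(197)] 141.8
green [ 0.4678 -0.0686  0.0505] [ 0.4714 -0.0601  0.0505] [ 0.4712 -0.0696  0.0438]
blue [ 0.4748 -0.1603  0.0505] [ 0.4786 -0.1514  0.0505] [ 0.4784 -0.1618  0.0439]
plate S [320.86551724 282.16896552] [300 270  43  26 870] [ 0.5616 -0.1007  0.036 ]
now [ 0.4704 -0.0717  0.2019] yaw 130.0 w 0.0307 F [-0.4  0.1 -0.2]
```

```bash
python3 - <<'E'
from go import *
plan([(.4374,-.3543,.15,138.5),(.4374,-.3543,.0255,138.5)])
E
```

```text
now [ 0.4704 -0.0717  0.2019] yaw 130.0 w 0.0307 F [-0.4  0.1 -0.2]
[-0.488, -0.518, 0.13, -0.0, -0.0, -0.047]
[-0.448, -0.552, 0.13, -0.0, -0.001, -0.047]
[0.0, 0.001, 0.622, -0.0, 0.0, 0.0]
```

Request:
{"name": "play_rows", "arguments": {
  "motion": [
    [-0.16,-0.17,0,0,0,-0.047,50],
    [-0.32,-0.34,0.05,0,0,-0.047,50],
    [-0.488,-0.518,0.13,0,0,-0.047,50],
    [-0.488,-0.518,0.13,0,0,-0.047,50]
  ]
}}

```text
time: 19.05
ee_pos: [0.4516, -0.2167, 0.1746]
eef_rot: [0.392, 0.92, -0.001, -0.002]
ft_force: [0.7, 0.1, -0.3]
width: 0.0435
```

Request:
{"name": "play_rows", "arguments": {
  "motion": [
    [-0.16,-0.17,0,0,0,-0.047,50],
    [-0.32,-0.34,0.05,0,0,-0.047,50],
    [-0.448,-0.552,0.13,0,0,-0.047,50],
    [-0.448,-0.552,0.13,0,0,-0.047,50],
    [-0.448,-0.552,0.13,0,0,-0.047,50]
  ]
}}

```text
time: 19.68
ee_pos: [0.4378, -0.3534, 0.1499]
eef_rot: [0.354, 0.935, 0.0, -0.001]
ft_force: [0.6, 0.3, 0.4]
width: 0.0437
```

```bash
python3 - <<'E'
from hd import *
s=snap('side');t=snap('top')
for k,a,b in[(1,(429,268),(390,225)),(4,(376,278),(375,247))]:
  for nm,p,c in(('T',t,a),('S',s,b)):
    q=handle(p,k,c,.047,25); print(k,nm,q and [np.round(x,4) for x in q])
plan([(.4374,-.3543,.0255,138.5)])
h=cv2.cvtColor(t['image'],cv2.COLOR_RGB2HSV);m=cv2.inRange(h,(0,0,190),(180,40,255));w=np.zeros_like(m);cv2.circle(w,(300,275),28,255,-1);m&=w
n,l,st,ce=cv2.connectedComponentsWithStats(m);i=1+st[1:,4].argmax();print('plate T',ce[i],st[i],onz(t,ce[i],.036).round(4))
cv2.imwrite('pics/t5.png',t['image'][:,:,::-1])
E
```

```text
1 T None
1 S [array([ 0.4415, -0.3524]), array([-0.739 ,  0.6737]), array([ 0.4674, -0.376 ]), array([ 0.4168, -0.3299]), np.int64(134)]
4 T None
4 S [array([ 0.4662, -0.2377]), array([-0.7854,  0.619 ]), array([ 0.5004, -0.2647]), array([ 0.4331, -0.2116]), np.int64(197)]
now [ 0.4386 -0.3528  0.1506] yaw 138.6 w 0.0436 F [-0.6  0.4  0.6]
[-0.001, -0.01, 0.626, 0.0, -0.0, 0.001]
plate T [299.27464115 270.46315789] [ 281  253   38   35 1045] [ 0.5589 -0.1074  0.036 ]
```

Request:
{"name": "play_rows", "arguments": {
  "motion": [
    [0,-0.01,0.25,0,0,0,50],
    [0,-0.01,0.5,0,0,0,50],
    [0,-0.01,0.625,0,0,0,50],
    [0,-0.01,0.625,0,0,0,50],
    [0,-0.01,0.625,0,0,0,0]
  ],
  "squeeze": 40
}}

```text
time: 20.4
ee_pos: [0.4375, -0.3558, 0.0273]
eef_rot: [0.354, 0.935, 0.0, 0.001]
ft_force: [0.2, -0.2, 0.3]
width: 0.0389
```

Request:
{"name": "play_rows", "arguments": {
  "motion": [
    [0,0,0,0,0,0,0],
    [0,0,0,0,0,0,0],
    [0,0,0,0,0,0,0],
    [0,0,0,0,0,0,0],
    [0,0,0,0,0,0,0]
  ]
}}

```text
time: 21.02
ee_pos: [0.4365, -0.3559, 0.0261]
eef_rot: [0.354, 0.935, 0.0, 0.0]
ft_force: [-1.3, 1.5, 6.0]
width: 0.0134
```

```bash
python3 - <<'E'
from hd import *
s=snap('side')
q=handle(s,1,(390,225),.047,25); print(q and [np.round(x,4) for x in q])
print([(round(l['p'],2),onz(s,l['xy'],.02).round(4)) for l in eyes.landmark_of(s,'pan1_cup')[:2]])
plan([(.4374,-.3543,.125,138.5)])
E
```

```text
[array([ 0.4267, -0.3366]), array([-0.2432,  0.97  ]), array([ 0.4313, -0.355 ]), array([ 0.4227, -0.3206]), np.int64(54)]
[(0.85, array([ 0.4967, -0.4081,  0.02  ]))]
now [ 0.4365 -0.3559  0.0261] yaw 138.5 w 0.0133 F [-1.1  2.8  6.1]
[0.002, 0.009, -0.494, 0.0, -0.0, -0.0]
```

```bash
python3 - <<'E'
from go import *
plan([(.4365,-.3559,.17,138.5),(.5044,-.0484,.17,135),(.5044,-.0484,.075,135)])
E
```

```text
now [ 0.4365 -0.3559  0.0261] yaw 138.5 w 0.0133 F [-1.1  2.8  6.1]
[0.0, 0.0, -0.72, 0.0, -0.0, -0.0]
[0.382, 0.688, 0.001, 0.0, -0.0, 0.019]
[0.403, 0.677, 0.0, 0.0, -0.0, 0.02]
[0.0, -0.0, 0.475, 0.0, -0.0, -0.0]
```

```bash
python3 - <<'E'
from go import *
plan([(.4365,-.3559,.17,138.5),(.41,-.19,.17,136),(.5044,-.0484,.17,135),(.5044,-.0484,.075,135)])
E
```

```text
now [ 0.4365 -0.3559  0.0261] yaw 138.5 w 0.0133 F [-1.1  2.8  6.1]
[0.0, 0.0, -0.72, 0.0, -0.0, -0.0]
[0.649, 0.534, 0.001, 0.0, -0.0, 0.028]
[0.153, 0.837, 0.0, 0.0, -0.0, 0.011]
[-0.0, -0.0, 0.475, 0.0, -0.0, -0.0]
```

Request:
{"name": "play_rows", "arguments": {
  "motion": [
    [0,0,-0.15,0,0,0,0],
    [0,0,-0.35,0,0,0,0],
    [0,0,-0.55,0,0,0,0],
    [0,0,-0.72,0,0,0,0],
    [0,0,-0.72,0,0,0,0]
  ]
}}

```text
time: 21.75
ee_pos: [0.4371, -0.3567, 0.1717]
eef_rot: [0.354, 0.935, -0.0, 0.002]
ft_force: [0.6, 0.1, -1.6]
width: 0.0136
```

Request:
{"name": "play_rows", "arguments": {
  "motion": [
    [0.16,0.13,0,0,0,0.01,0],
    [0.33,0.27,0,0,0,0.02,0],
    [0.5,0.41,0,0,0,0.028,0],
    [0.649,0.534,0,0,0,0.028,0],
    [0.649,0.534,0,0,0,0.028,0]
  ]
}}

```text
time: 22.38
ee_pos: [0.4093, -0.1866, 0.1686]
eef_rot: [0.373, 0.928, 0.001, -0.001]
ft_force: [0.1, -0.1, -3.5]
width: 0.0134
```

Request:
{"name": "play_rows", "arguments": {
  "motion": [
    [0.04,0.21,0,0,0,0.011,0],
    [0.08,0.42,0,0,0,0.011,0],
    [0.12,0.63,0,0,0,0.011,0],
    [0.153,0.837,0,0,0,0.011,0],
    [0.153,0.837,0,0,0,0.011,0]
  ]
}}

```text
time: 23.0
ee_pos: [0.5052, -0.0459, 0.1684]
eef_rot: [0.381, 0.925, -0.001, -0.001]
ft_force: [-0.8, -0.7, -3.2]
width: 0.0129
```

Request:
{"name": "play_rows", "arguments": {
  "motion": [
    [0,0,0.15,0,0,0,0],
    [0,0,0.3,0,0,0,0],
    [0,0,0.42,0,0,0,0],
    [0,0,0.475,0,0,0,0],
    [0,0,0.475,0,0,0,0]
  ]
}}

```text
time: 23.62
ee_pos: [0.5038, -0.0492, 0.0744]
eef_rot: [0.383, 0.924, -0.001, -0.001]
ft_force: [-0.4, 0.4, -2.3]
width: 0.0135
```

```bash
python3 - <<'E'
from go import *
t=snap('top');s=snap('side')
for nm,p in(('T',t),('S',s)):
    print(nm,[(round(l['p'],2),onz(p,l['xy'],.069).round(4)) for l in eyes.landmark_of(p,'pan1_cup')[:2]],[(round(l['p'],2),onz(p,l['xy'],.0935).round(4)) for l in eyes.landmark_of(p,'pan1_grip')[:2]])
plan([(.5044,-.0484,.0625,135)])
im=np.hstack([cv2.resize(t['image'][220:340,230:363],None,fx=3,fy=3),cv2.resize(s['image'][220:340,260:393],None,fx=3,fy=3)])
cv2.imwrite('pics/b6.png',im[:,:,::-1])
E
```

```text
T [] []
S [(0.66, array([ 0.5554, -0.0863,  0.069 ]))] [(0.61, array([ 0.3976, -0.2764,  0.0935])), (0.6, array([ 0.5002, -0.0376,  0.0935]))]
now [ 0.5048 -0.0483  0.0756] yaw 135.0 w 0.0135 F [ 0.3 -0.2 -3.1]
[0.001, -0.002, 0.065, 0.001, 0.0, -0.0]
```

View pics/b6.png

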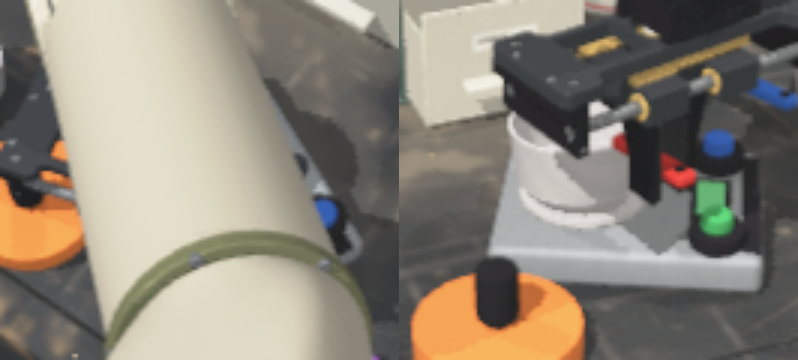

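The side crop shows the red pan level, held just above the plate and roughly centred, so I'll place it.

Request:
{"name": "play_rows", "arguments": {
  "motion": [
    [0,0,0.03,0,0,0,0],
    [0,0,0.05,0,0,0,0],
    [0,0,0.062,0,0,0,0],
    [0,0,0.064,0,0,0,0],
    [0,0,0.064,0,0,0,0]
  ]
}}

```text
time: 24.55
ee_pos: [0.5046, -0.048, 0.0624]
eef_rot: [0.383, 0.924, 0.0, 0.0]
ft_force: [-3.4, 2.3, 4.3]
width: 0.013
```

Request:
{"name": "play_rows", "arguments": {
  "motion": [
    [0,0,0,0,0,0,0],
    [0,0,0,0,0,0,40],
    [0,0,0,0,0,0,40],
    [0,0,0,0,0,0,40],
    [0,0,0,0,0,0,40]
  ]
}}

```text
time: 25.18
ee_pos: [0.5043, -0.0484, 0.0621]
eef_rot: [0.383, 0.924, -0.0, 0.0]
ft_force: [0.3, 0.1, -0.4]
width: 0.0343
```

Request:
{"name": "play_rows", "arguments": {
  "motion": [
    [0,0,-0.1,0,0,0,40],
    [0,0,-0.3,0,0,0,50],
    [0,0,-0.5,0,0,0,50],
    [0,0,-0.6,0,0,0,50],
    [0,0,-0.6,0,0,0,50]
  ]
}}

```text
time: 25.8
ee_pos: [0.5052, -0.0483, 0.1833]
eef_rot: [0.383, 0.924, 0.001, 0.001]
ft_force: [-0.0, 0.1, -0.6]
width: 0.0438
```

```bash
python3 - <<'E'
from hd import *
s=snap('side')
for k,n,b in[(2,'pan2',(425,253))]:
    q=handle(s,k,b,.047,25); print(k,q and [np.round(x,4) for x in q])
# pan2 from T/S average : outer ends T(.3508,-.2004) S(.3533,-.1875); inner T(.3789,-.2669) S(.3815,-.2581)
print([(round(l['p'],2),l['xy'],onz(s,l['xy'],.056).round(4)) for l in eyes.landmark_of(s,'pan1_cup')[:2]])
plan([(.40,-.12,.18,125),(.3655,-.2275,.12,112),(.3655,-.2275,.0255,112)])
E
```

```text
2 [array([ 0.4062, -0.1994]), array([-0.2018,  0.9794]), array([ 0.4135, -0.235 ]), array([ 0.401 , -0.1744]), np.int64(82)]
[(0.88, [319.9, 272.6], array([ 0.5639, -0.103 ,  0.056 ])), (0.7, [339.1, 297.2], array([ 0.5165, -0.0263,  0.056 ]))]
now [ 0.504  -0.0482  0.1814] yaw 135.0 w 0.044 F [-0.3 -0.2  0.1]
[0.114, -0.622, 0.007, -0.0, -0.0, 0.111]
[-0.342, -0.449, 0.3, -0.0, -0.0, 0.144]
[0.0, 0.0, 0.473, -0.0, -0.0, 0.0]
```

```bash
python3 - <<'E'
from hd import *
s=snap('side','s7.png');t=snap('top','t7.png')
for nm,p,b in[('T',t,(385,315)),('S',s,(410,253))]:
    q=handle(p,2,b,.047,50); print(nm,q and [np.round(x,4) for x in q])
    for n in('pan2_cup','pan2_grip'): print(n,[(round(l['p'],2),np.round(l['xy']),onz(p,l['xy'],.02 if 'cup' in n else .0445).round(4)) for l in eyes.landmark_of(p,n)[:2]])
im=np.hstack([cv2.resize(t['image'][200:350,240:440],None,fx=2,fy=2),cv2.resize(s['image'][200:350,260:460],None,fx=2,fy=2)])
cv2.imwrite('pics/b7.png',im[:,:,::-1])
E
```

```text
T [array([ 0.4139, -0.2356]), array([-0.35  ,  0.9368]), array([ 0.4222, -0.2578]), array([ 0.4063, -0.2154]), np.int64(141)]
pan2_cup [(0.96, array([399., 288.]), array([ 0.4345, -0.2908,  0.02  ]))]
pan2_grip [(0.85, array([374., 308.]), array([ 0.408 , -0.213 ,  0.0445]))]
S [array([ 0.4123, -0.2119]), array([-0.3006,  0.9538]), array([ 0.4256, -0.254 ]), array([ 0.4011, -0.1762]), np.int64(150)]
pan2_cup [(0.75, array([391., 247.]), array([ 0.4357, -0.2922,  0.02  ])), (0.46, array([348., 280.]), array([ 0.5132, -0.1434,  0.02  ]))]
pan2_grip [(0.9, array([404., 255.]), array([ 0.4058, -0.2194,  0.0445]))]
```

View pics/b7.png

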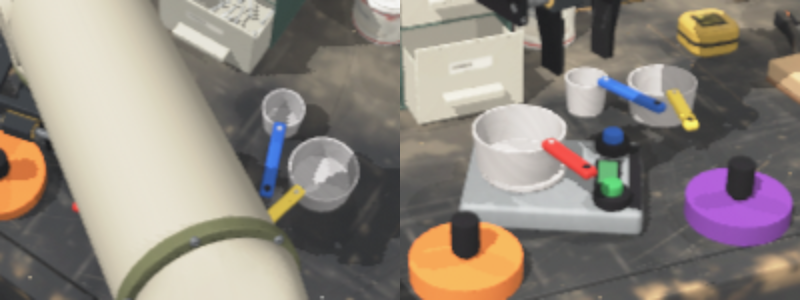

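The picture shows the yellow pan has been knocked: its cup is now at T px (399,288), with its handle close to the tip of the blue one. I'll grip the yellow handle near its outer end, clear of the blue tip.

```bash
python3 - <<'E'
from go import *
plan([(.4035,-.199,.13,108.5),(.4035,-.199,.0255,108.5)])
E
```

```text
now [ 0.5041 -0.0484  0.1815] yaw 135.0 w 0.0441 F [ 0.3 -0.5  0.4]
[-0.177, -0.888, 0.258, -0.001, -0.0, 0.294]
[-0.001, 0.0, 0.523, 0.0, -0.0, 0.0]
```

Request:
{"name": "play_rows", "arguments": {
  "motion": [
    [-0.05,-0.25,0,0,0,0.1,40],
    [-0.1,-0.5,0.05,0,0,0.2,40],
    [-0.15,-0.75,0.15,0,0,0.294,40],
    [-0.177,-0.888,0.258,0,0,0.294,40],
    [-0.177,-0.888,0.258,0,0,0.294,40]
  ]
}}

```text
time: 26.82
ee_pos: [0.4017, -0.2002, 0.1293]
eef_rot: [0.586, 0.811, -0.0, -0.001]
ft_force: [-0.0, 0.7, 0.5]
width: 0.0349
```

```bash
python3 - <<'E'
from hd import *
s=snap('side');t=snap('top','t8.png')
for nm,p in(('T',t),('S',s)):
  for n,z in(('pan1_cup',.056),('pan2_cup',.02),('pan1_grip',.0805),('pan2_grip',.0445),('pan4_cup',.02),('pan4_grip',.0445)):
    print(nm,n,[(round(l['p'],2),onz(p,l['xy'],z).round(4)) for l in eyes.landmark_of(p,n)[:2]])
plan([(.4035,-.199,.0255,108.5)])
im=np.hstack([cv2.resize(t['image'][230:330,250:400],None,fx=2.66,fy=2.66),cv2.resize(s['image'][220:320,300:450],None,fx=2.66,fy=2.66)])
cv2.imwrite('pics/b8.png',im[:,:,::-1])
E
```

```text
T pan1_cup [(0.63, array([ 0.5633, -0.1075,  0.056 ]))]
T pan2_cup [(0.64, array([0.6026, 0.0185, 0.02  ]))]
T pan1_grip [(0.91, array([ 0.5051, -0.0447,  0.0805]))]
T pan2_grip [(0.44, array([ 0.4074, -0.2138,  0.0445]))]
T pan4_cup []
T pan4_grip [(0.61, array([ 0.4823, -0.1646,  0.0445]))]
S pan1_cup [(0.56, array([ 0.5659, -0.1116,  0.056 ]))]
S pan2_cup [(0.96, array([ 0.4373, -0.2971,  0.02  ]))]
S pan1_grip [(0.73, array([ 0.506 , -0.0354,  0.0805]))]
S pan2_grip [(0.94, array([ 0.4098, -0.2141,  0.0445]))]
S pan4_cup [(0.62, array([ 0.5173, -0.2894,  0.02  ]))]
S pan4_grip [(0.56, array([ 0.4564, -0.2443,  0.0445]))]
now [ 0.4038 -0.1989  0.1305] yaw 108.5 w 0.0349 F [-1.  -0.3 -0.4]
[-0.0, -0.002, 0.525, 0.0, -0.0, 0.0]
```

View pics/b8.png

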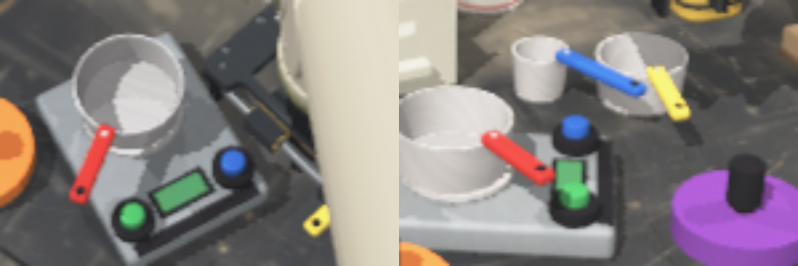

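The red pan stands level on the plate. The yellow handle lies under the gripper, with its tip at T px (370,313). Descending to grip.

Request:
{"name": "play_rows", "arguments": {
  "motion": [
    [0,0,0.2,0,0,0,40],
    [0,0,0.4,0,0,0,40],
    [0,0,0.525,0,0,0,40],
    [0,0,0.525,0,0,0,40],
    [0,0,0.525,0,0,0,0]
  ]
}}

```text
time: 28.15
ee_pos: [0.4043, -0.1993, 0.0264]
eef_rot: [0.584, 0.812, 0.0, 0.0]
ft_force: [0.7, 0.2, 0.4]
width: 0.0304
```

Request:
{"name": "play_rows", "arguments": {
  "motion": [
    [0,0,0,0,0,0,0],
    [0,0,0,0,0,0,0],
    [0,0,0,0,0,0,0],
    [0,0,0,0,0,0,0],
    [0,0,0,0,0,0,0]
  ]
}}

```text
time: 28.78
ee_pos: [0.404, -0.1987, 0.0256]
eef_rot: [0.584, 0.812, 0.0, -0.0]
ft_force: [-0.6, 2.5, 3.7]
width: 0.0134
```

```bash
python3 - <<'E'
from hd import *
s=snap('side');t=snap('top')
for nm,p in(('T',t),('S',s)):
  for n,z in(('pan2_cup',.02),):
    print(nm,n,[(round(l['p'],2),onz(p,l['xy'],z).round(4)) for l in eyes.landmark_of(p,n)[:2]])
plan([(.4035,-.199,.19,108.5),(.45,-.05,.19,95),(.561,-.010,.19,92)])
E
```

```text
T pan2_cup [(0.44, array([ 0.4334, -0.2897,  0.02  ]))]
S pan2_cup [(0.9, array([ 0.4395, -0.2897,  0.02  ]))]
now [ 0.4039 -0.1987  0.0256] yaw 108.5 w 0.0135 F [-0.1  2.9  4.5]
[-0.001, -0.002, -0.822, 0.0, -0.0, 0.0]
[0.633, 0.457, 0.0, 0.0, -0.0, 0.15]
[0.15, 0.571, 0.0, 0.0, -0.0, 0.034]
```

Request:
{"name": "play_rows", "arguments": {
  "motion": [
    [0,0,-0.15,0,0,0,0],
    [0,0,-0.4,0,0,0,0],
    [0,0,-0.65,0,0,0,0],
    [0,0,-0.82,0,0,0,0],
    [0,0,-0.82,0,0,0,0]
  ]
}}

```text
time: 29.6
ee_pos: [0.4048, -0.1994, 0.1912]
eef_rot: [0.584, 0.812, 0.001, 0.001]
ft_force: [0.4, -0.4, -2.2]
width: 0.0131
```

Request:
{"name": "play_rows", "arguments": {
  "motion": [
    [0.16,0.11,0,0,0,0.04,0],
    [0.32,0.23,0,0,0,0.08,0],
    [0.48,0.34,0,0,0,0.12,0],
    [0.633,0.457,0,0,0,0.15,0],
    [0.633,0.457,0,0,0,0.15,0]
  ]
}}

```text
time: 30.22
ee_pos: [0.4499, -0.0475, 0.1877]
eef_rot: [0.674, 0.739, -0.001, -0.001]
ft_force: [-0.6, -0.0, -2.1]
width: 0.0133
```

Request:
{"name": "play_rows", "arguments": {
  "motion": [
    [0.05,0.19,0,0,0,0.034,0],
    [0.1,0.38,0,0,0,0.034,0],
    [0.15,0.571,0,0,0,0.034,0],
    [0.15,0.571,0,0,0,0.034,0]
  ]
}}

```text
time: 30.72
ee_pos: [0.5622, -0.0099, 0.1872]
eef_rot: [0.694, 0.72, -0.002, 0.0]
ft_force: [-1.2, 0.4, -1.9]
width: 0.0136
```

```bash
python3 - <<'E'
from hd import *
s=snap('side');t=snap('top')
for nm,p in(('T',t),('S',s)):
  for n,z in(('pan2_cup',.185),('pan1_cup',.056)):
    print(nm,n,[(round(l['p'],2),onz(p,l['xy'],z).round(4)) for l in eyes.landmark_of(p,n)[:2]])
plan([(.5606,-.0116,.13,92),(.5606,-.0116,.0665,92)])
E
```

```text
T pan2_cup [(0.82, array([ 0.5636, -0.1088,  0.185 ]))]
T pan1_cup [(0.77, array([ 0.5564, -0.1054,  0.056 ])), (0.23, array([ 0.4772, -0.1607,  0.056 ]))]
S pan2_cup [(0.57, array([ 0.5639, -0.0933,  0.185 ])), (0.32, array([0.4634, 0.0715, 0.185 ]))]
S pan1_cup [(0.73, array([ 0.5628, -0.1051,  0.056 ]))]
now [ 0.5607 -0.0107  0.1896] yaw 91.9 w 0.0133 F [ 0.1  0.3 -1.6]
[-0.005, -0.001, 0.298, 0.0, -0.0, -0.001]
[0.0, 0.0, 0.317, 0.0, -0.0, -0.0]
```

Request:
{"name": "play_rows", "arguments": {
  "motion": [
    [-0.005,0,0.15,0,0,0,0],
    [-0.005,0,0.25,0,0,0,0],
    [-0.005,0,0.3,0,0,0,0],
    [-0.005,0,0.3,0,0,0,0],
    [-0.005,0,0.3,0,0,0,0]
  ]
}}

```text
time: 31.65
ee_pos: [0.5618, -0.011, 0.1304]
eef_rot: [0.695, 0.719, 0.001, 0.0]
ft_force: [0.3, -0.1, -1.4]
width: 0.0138
```

Request:
{"name": "play_rows", "arguments": {
  "motion": [
    [0,0,0.05,0,0,0,0],
    [0,0,0.1,0,0,0,0],
    [0,0,0.15,0,0,0,0],
    [0,0,0.2,0,0,0,0],
    [0,0,0.2,0,0,0,0]
  ]
}}

```text
time: 32.28
ee_pos: [0.5608, -0.011, 0.0885]
eef_rot: [0.695, 0.719, -0.001, -0.0]
ft_force: [0.2, 0.5, -0.9]
width: 0.0132
```

Request:
{"name": "play_rows", "arguments": {
  "motion": [
    [0,0,0.03,0,0,0,0],
    [0,0,0.06,0,0,0,0],
    [0,0,0.09,0,0,0,0],
    [0,0,0.11,0,0,0,0],
    [0,0,0.11,0,0,0,0]
  ]
}}

```text
time: 32.9
ee_pos: [0.5612, -0.0109, 0.0672]
eef_rot: [0.695, 0.719, -0.0, -0.0]
ft_force: [-0.7, -0.6, -1.0]
width: 0.0133
```

Request:
{"name": "play_rows", "arguments": {
  "motion": [
    [0,0,0.006,0,0,0,0],
    [0,0,0.011,0,0,0,0],
    [0,0,0.011,0,0,0,0],
    [0,0,0.011,0,0,0,0]
  ]
}}

```text
time: 33.4
ee_pos: [0.5615, -0.0109, 0.0655]
eef_rot: [0.695, 0.719, 0.0, 0.0]
ft_force: [0.1, 0.6, -0.2]
width: 0.0138
```

Request:
{"name": "play_rows", "arguments": {
  "motion": [
    [0,0,0,0,0,0,40],
    [0,0,0,0,0,0,40],
    [0,0,0,0,0,0,40],
    [0,0,0,0,0,0,40],
    [0,0,0,0,0,0,40]
  ]
}}

```text
time: 34.02
ee_pos: [0.5614, -0.0109, 0.0653]
eef_rot: [0.695, 0.719, 0.0, -0.0]
ft_force: [0.3, 0.2, 0.1]
width: 0.0346
```

Request:
{"name": "play_rows", "arguments": {
  "motion": [
    [0,0,-0.1,0,0,0,40],
    [0,0,-0.3,0,0,0,50],
    [0,0,-0.5,0,0,0,50],
    [0,0,-0.6,0,0,0,50],
    [0,0,-0.6,0,0,0,50]
  ]
}}

```text
time: 34.65
ee_pos: [0.5624, -0.0111, 0.1879]
eef_rot: [0.695, 0.719, 0.002, 0.001]
ft_force: [-1.2, -0.2, -0.8]
width: 0.0434
```

```bash
python3 - <<'E'
from hd import *
s=snap('side');t=snap('top')
for nm,p in(('T',t),('S',s)):
  for n,z in(('pan2_cup',.059),('pan1_cup',.056),('pan3_cup',.02),('pan3_grip',.0445)):
    print(nm,n,[(round(l['p'],2),onz(p,l['xy'],z).round(4)) for l in eyes.landmark_of(p,n)[:2]])
for nm,p,c in(('T',t,(202,263)),('S',s,(243,333))):
    q=handle(p,3,c,.047,30); print(nm,q and [np.round(x,4) for x in q])
plan([])
E
```

```text
T pan2_cup [(0.68, array([ 0.5664, -0.1043,  0.059 ]))]
T pan1_cup [(0.25, array([ 0.5044, -0.1023,  0.056 ]))]
T pan3_cup [(0.75, array([0.6647, 0.0952, 0.02  ])), (0.69, array([0.6972, 0.0309, 0.02  ]))]
T pan3_grip [(0.96, array([0.6507, 0.0994, 0.0445])), (0.31, array([0.6874, 0.0292, 0.0445]))]
S pan2_cup [(0.88, array([ 0.5638, -0.104 ,  0.059 ])), (0.72, array([ 0.5695, -0.0667,  0.059 ]))]
S pan1_cup [(0.77, array([ 0.5668, -0.0948,  0.056 ]))]
S pan3_cup [(0.77, array([0.7109, 0.0365, 0.02  ])), (0.44, array([ 0.5135, -0.1422,  0.02  ]))]
S pan3_grip [(0.6, array([0.6515, 0.1055, 0.0445]))]
T [array([0.6587, 0.085 ]), array([-0.6481,  0.7615]), array([0.6847, 0.0545]), array([0.6342, 0.1138]), np.int64(207)]
S [array([0.6588, 0.0927]), array([-0.6494,  0.7605]), array([0.6868, 0.0599]), array([0.6343, 0.1213]), np.int64(268)]
now [ 0.5612 -0.011   0.185 ] yaw 92.0 w 0.0433 F [ 0.7 -1.1  0.2]
```

```bash
python3 - <<'E'
from go import *
plan([(.652,.095,.12,130.3),(.652,.095,.0255,130.3)])
E
```

```text
now [ 0.5612 -0.011   0.185 ] yaw 92.0 w 0.0433 F [ 0.7 -1.1  0.2]
[0.514, 0.472, 0.325, -0.0, -0.0, -0.426]
[0.0, 0.0, 0.472, -0.0, -0.0, -0.0]
```

Request:
{"name": "play_rows", "arguments": {
  "motion": [
    [0.13,0.12,0,0,0,-0.11,50],
    [0.26,0.24,0.05,0,0,-0.22,50],
    [0.4,0.36,0.15,0,0,-0.33,50],
    [0.514,0.472,0.325,0,0,-0.426,50],
    [0.514,0.472,0.325,0,0,-0.426,50]
  ]
}}

```text
time: 35.78
ee_pos: [0.651, 0.0974, 0.1164]
eef_rot: [0.418, 0.908, -0.001, -0.002]
ft_force: [-0.5, -0.5, 0.3]
width: 0.0432
```

Request:
{"name": "play_rows", "arguments": {
  "motion": [
    [0,0,0.2,0,0,0,50],
    [0,0,0.4,0,0,0,50],
    [0,0,0.472,0,0,0,50],
    [0,0,0.472,0,0,0,50],
    [0,0,0.472,0,0,0,0]
  ]
}}

```text
time: 36.4
ee_pos: [0.6534, 0.0949, 0.028]
eef_rot: [0.421, 0.907, 0.001, 0.001]
ft_force: [0.3, 0.9, -0.6]
width: 0.0391
```

Request:
{"name": "play_rows", "arguments": {
  "motion": [
    [0,0,0,0,0,0,0],
    [0,0,0,0,0,0,0],
    [0,0,0,0,0,0,0],
    [0,0,0,0,0,0,0],
    [0,0,0,0,0,0,0]
  ]
}}

```text
time: 37.02
ee_pos: [0.6522, 0.0952, 0.0261]
eef_rot: [0.42, 0.907, 0.0, -0.0]
ft_force: [0.1, 0.7, 2.0]
width: 0.0134
```

```bash
python3 - <<'E'
from hd import *
s=snap('side','s9.png');t=snap('top','t9.png')
for nm,p in(('T',t),('S',s)):
  for n,z in(('pan3_cup',.02),('pan2_cup',.059)):
    print(nm,n,[(round(l['p'],2),onz(p,l['xy'],z).round(4)) for l in eyes.landmark_of(p,n)[:2]])
q=handle(t,4,(376,278),.047,25); print(q)
plan([])
im=np.hstack([cv2.resize(t['image'][200:330,190:390],None,fx=2,fy=2.0),cv2.resize(s['image'][200:330,260:460],None,fx=2,fy=2)])
cv2.imwrite('pics/b9.png',im[:,:,::-1])
E
```

```text
T pan3_cup [(0.92, array([0.699, 0.03 , 0.02 ]))]
T pan2_cup [(0.97, array([ 0.5691, -0.1048,  0.059 ]))]
S pan3_cup [(0.66, array([ 0.5728, -0.1522,  0.02  ])), (0.58, array([0.7045, 0.0352, 0.02  ]))]
S pan2_cup [(0.71, array([ 0.5673, -0.1083,  0.059 ])), (0.55, array([ 0.5169, -0.2138,  0.059 ]))]
(array([ 0.46369808, -0.24660728]), array([-0.79456219,  0.60718278]), array([ 0.49907767, -0.27364339]), array([ 0.43016992, -0.22098597]), 247)
now [0.6522 0.0952 0.026 ] yaw 130.3 w 0.0135 F [-1.   1.2  2.8]
```

View pics/b9.png

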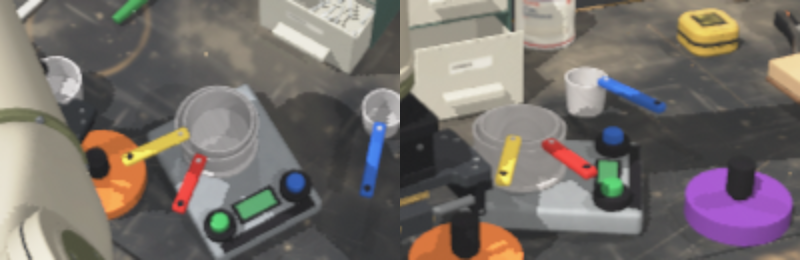

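The picture shows yellow nested level inside red on the plate, with the handles well apart; the green handle is gripped. I'll carry it to ψ=50°.

```bash
python3 - <<'E'
from go import *
plan([(.6522,.0952,.18,130.3),(.635,.025,.18,90),(.6174,-.0457,.18,50),(.6174,-.0457,.13,50),(.6174,-.0457,.072,50)])
E
```

```text
now [0.6522 0.0952 0.026 ] yaw 130.3 w 0.0135 F [-1.   1.2  2.8]
[0.0, 0.0, -0.77, 0.0, -0.0, 0.0]
[-0.212, -0.293, -0.0, 0.0, -0.0, 0.448]
[-0.353, -0.088, -0.0, -0.0, -0.0, 0.444]
[0.0, 0.0, 0.25, -0.0, -0.0, 0.0]
[0.0, 0.0, 0.29, -0.0, -0.0, 0.0]
```

Request:
{"name": "play_rows", "arguments": {
  "motion": [
    [0,0,-0.15,0,0,0,0],
    [0,0,-0.4,0,0,0,0],
    [0,0,-0.6,0,0,0,0],
    [0,0,-0.77,0,0,0,0],
    [0,0,-0.77,0,0,0,0]
  ]
}}

```text
time: 37.95
ee_pos: [0.6535, 0.0947, 0.1826]
eef_rot: [0.42, 0.907, 0.001, 0.002]
ft_force: [-0.1, -0.7, -1.8]
width: 0.0133
```

Request:
{"name": "play_rows", "arguments": {
  "motion": [
    [-0.05,-0.07,0,0,0,0.1,0],
    [-0.1,-0.14,0,0,0,0.2,0],
    [-0.15,-0.21,0,0,0,0.3,0],
    [-0.19,-0.26,0,0,0,0.4,0],
    [-0.212,-0.293,0,0,0,0.448,0]
  ]
}}

```text
time: 38.58
ee_pos: [0.6341, 0.0237, 0.1784]
eef_rot: [0.709, 0.705, -0.001, -0.0]
ft_force: [-0.2, 0.9, -1.1]
width: 0.0133
```

Request:
{"name": "play_rows", "arguments": {
  "motion": [
    [-0.08,-0.02,0,0,0,0.1,0],
    [-0.16,-0.04,0,0,0,0.2,0],
    [-0.24,-0.06,0,0,0,0.3,0],
    [-0.31,-0.08,0,0,0,0.4,0],
    [-0.353,-0.088,0,0,0,0.444,0]
  ]
}}

```text
time: 39.2
ee_pos: [0.6164, -0.0469, 0.1785]
eef_rot: [0.907, 0.421, -0.001, -0.0]
ft_force: [0.4, 0.3, -2.5]
width: 0.0134
```

Request:
{"name": "play_rows", "arguments": {
  "motion": [
    [0,0,0,0,0,0,0],
    [0,0,0.1,0,0,0,0],
    [0,0,0.2,0,0,0,0],
    [0,0,0.25,0,0,0,0],
    [0,0,0.25,0,0,0,0]
  ]
}}

```text
time: 39.83
ee_pos: [0.6167, -0.0457, 0.1287]
eef_rot: [0.906, 0.423, -0.001, -0.0]
ft_force: [-0.5, -0.3, -1.2]
width: 0.0136
```

```bash
python3 - <<'E'
from hd import *
s=snap('side');t=snap('top')
for nm,p in(('T',t),('S',s)):
  for n,z in(('pan3_cup',.124),('pan2_cup',.059),('pan1_cup',.056)):
    print(nm,n,[(round(l['p'],2),onz(p,l['xy'],z).round(4)) for l in eyes.landmark_of(p,n)[:2]])
plan([(.6174,-.0457,.072,50)])
E
```

```text
T pan3_cup [(0.96, array([ 0.5634, -0.1046,  0.124 ])), (0.18, array([ 0.4407, -0.0644,  0.124 ]))]
T pan2_cup [(0.82, array([ 0.5624, -0.1044,  0.059 ]))]
T pan1_cup [(0.91, array([ 0.5643, -0.1094,  0.056 ]))]
S pan3_cup [(0.75, array([ 0.5612, -0.1106,  0.124 ]))]
S pan2_cup [(0.8, array([ 0.5661, -0.1107,  0.059 ])), (0.27, array([0.5902, 0.0358, 0.059 ]))]
S pan1_cup [(0.83, array([ 0.5608, -0.1021,  0.056 ]))]
now [ 0.6175 -0.0458  0.1303] yaw 50.0 w 0.0133 F [ 0.2  1.3 -1.4]
[-0.0, -0.001, 0.291, 0.0, -0.0, 0.0]
```

Request:
{"name": "play_rows", "arguments": {
  "motion": [
    [0,0,0.06,0,0,0,0],
    [0,0,0.12,0,0,0,0],
    [0,0,0.18,0,0,0,0],
    [0,0,0.23,0,0,0,0],
    [0,0,0.23,0,0,0,0]
  ]
}}

```text
time: 40.85
ee_pos: [0.6168, -0.0458, 0.0829]
eef_rot: [0.906, 0.423, -0.001, -0.0]
ft_force: [-0.8, -0.1, -0.6]
width: 0.0135
```

Request:
{"name": "play_rows", "arguments": {
  "motion": [
    [0,0,0.03,0,0,0,0],
    [0,0,0.06,0,0,0,0],
    [0,0,0.07,0,0,0,0],
    [0,0,0.07,0,0,0,0]
  ]
}}

```text
time: 41.35
ee_pos: [0.6172, -0.0458, 0.0698]
eef_rot: [0.906, 0.423, -0.0, -0.0]
ft_force: [-0.6, -0.5, -1.2]
width: 0.0134
```

Free descent to 2 mm above seating; I'll finish, release and lift.

Request:
{"name": "play_rows", "arguments": {
  "motion": [
    [0,0,0.005,0,0,0,0],
    [0,0,0.009,0,0,0,0],
    [0,0,0.009,0,0,0,0]
  ]
}}

```text
time: 41.72
ee_pos: [0.6175, -0.0457, 0.0684]
eef_rot: [0.906, 0.423, 0.0, 0.0]
ft_force: [-0.3, -0.1, 0.6]
width: 0.0134
```

Request:
{"name": "play_rows", "arguments": {
  "motion": [
    [0,0,0,0,0,0,40],
    [0,0,0,0,0,0,40],
    [0,0,0,0,0,0,40],
    [0,0,0,0,0,0,40],
    [0,0,0,0,0,0,40]
  ]
}}

```text
time: 42.35
ee_pos: [0.6173, -0.0458, 0.0681]
eef_rot: [0.906, 0.423, -0.0, -0.0]
ft_force: [0.2, 0.1, 0.0]
width: 0.0347
```

Request:
{"name": "play_rows", "arguments": {
  "motion": [
    [0,0,-0.1,0,0,0,40],
    [0,0,-0.3,0,0,0,50],
    [0,0,-0.5,0,0,0,50],
    [0,0,-0.6,0,0,0,50],
    [0,0,-0.6,0,0,0,50]
  ]
}}

```text
time: 42.98
ee_pos: [0.618, -0.0459, 0.1897]
eef_rot: [0.906, 0.423, 0.001, 0.0]
ft_force: [0.3, 0.5, -0.2]
width: 0.0434
```

```bash
python3 - <<'E'
from hd import *
s=snap('side');t=snap('top')
for nm,p,c in(('T',t,(376,278)),('S',s,(375,247))):
    q=handle(p,4,c,.047,25); print(nm,q and [np.round(x,4) for x in q])
    for n,z in(('pan4_cup',.02),('pan4_grip',.0445)): print(n,[(round(l['p'],2),onz(p,l['xy'],z).round(4)) for l in eyes.landmark_of(p,n)[:2]])
plan([(.55,.02,.19,95),(.42,-.10,.19,120),(.4555,-.2375,.12,142),(.4555,-.2375,.0255,142)])
E
```

```text
T [array([ 0.4627, -0.2456]), array([-0.7913,  0.6115]), array([ 0.4983, -0.2731]), array([ 0.4304, -0.2206]), np.int64(245)]
pan4_cup [(0.6, array([ 0.5274, -0.2842,  0.02  ])), (0.46, array([ 0.4899, -0.173 ,  0.02  ]))]
pan4_grip [(0.64, array([ 0.4546, -0.2393,  0.0445]))]
S [array([ 0.4654, -0.2374]), array([-0.7809,  0.6247]), array([ 0.5001, -0.2651]), array([ 0.4332, -0.2116]), np.int64(198)]
pan4_cup [(0.62, array([ 0.5233, -0.2908,  0.02  ]))]
pan4_grip [(0.92, array([ 0.4573, -0.2482,  0.0445]))]
now [ 0.6168 -0.0458  0.187 ] yaw 50.0 w 0.0437 F [ 0.2 -1.  -0.3]
[0.037, -0.467, -0.014, -0.001, 0.0, -0.5]
[-0.541, -0.7, 0.0, -0.0, 0.0, -0.278]
[-0.684, -0.19, 0.351, -0.0, 0.0, -0.244]
[0.0, 0.001, 0.472, -0.0, 0.0, -0.0]
```

Request:
{"name": "play_rows", "arguments": {
  "motion": [
    [0.01,-0.1,0,0,0,-0.1,50],
    [0.02,-0.2,0,0,0,-0.21,50],
    [0.03,-0.3,0,0,0,-0.32,50],
    [0.037,-0.4,0,0,0,-0.43,50],
    [0.037,-0.467,0,0,0,-0.5,50]
  ]
}}

```text
time: 43.9
ee_pos: [0.5496, 0.0206, 0.1876]
eef_rot: [0.674, 0.739, -0.0, -0.0]
ft_force: [0.4, -0.3, -0.0]
width: 0.0435
```

Request:
{"name": "play_rows", "arguments": {
  "motion": [
    [-0.14,-0.18,0,0,0,-0.07,50],
    [-0.28,-0.36,0,0,0,-0.14,50],
    [-0.42,-0.54,0,0,0,-0.21,50],
    [-0.541,-0.7,0,0,0,-0.278,50],
    [-0.541,-0.7,0,0,0,-0.278,50]
  ]
}}

```text
time: 44.52
ee_pos: [0.4188, -0.1018, 0.1878]
eef_rot: [0.501, 0.866, 0.001, -0.001]
ft_force: [0.1, 0.6, -0.2]
width: 0.0435
```

Request:
{"name": "play_rows", "arguments": {
  "motion": [
    [-0.17,-0.05,0,0,0,-0.07,50],
    [-0.35,-0.1,0.1,0,0,-0.14,50],
    [-0.53,-0.15,0.2,0,0,-0.21,50],
    [-0.684,-0.19,0.34,0,0,-0.244,50],
    [-0.684,-0.19,0.34,0,0,-0.244,50]
  ]
}}

```text
time: 45.15
ee_pos: [0.4545, -0.2396, 0.117]
eef_rot: [0.327, 0.945, -0.003, -0.003]
ft_force: [0.3, 1.2, -0.3]
width: 0.0435
```

```bash
python3 - <<'E'
from hd import *
s=snap('side');t=snap('top')
for nm,p in(('T',t),('S',s)):
  for n,z in(('pan3_cup',.062),('pan2_cup',.059),('pan1_cup',.056),('pan3_grip',.0865),('pan2_grip',.0835),('pan1_grip',.0805)):
    print(nm,n,[(round(l['p'],2),onz(p,l['xy'],z).round(4)) for l in eyes.landmark_of(p,n)[:2]])
plan([(.455,-.2375,.0255,142)])
im=np.hstack([cv2.resize(t['image'][220:330,240:390],None,fx=2.66,fy=2.66),cv2.resize(s['image'][210:320,280:430],None,fx=2.66,fy=2.66)])
cv2.imwrite('pics/b10.png',im[:,:,::-1])
E
```

```text
T pan3_cup [(0.62, array([ 0.5552, -0.1098,  0.062 ])), (0.29, array([ 0.6307, -0.0461,  0.062 ]))]
T pan2_cup [(0.88, array([ 0.5595, -0.105 ,  0.059 ])), (0.6, array([ 0.3775, -0.4521,  0.059 ]))]
T pan1_cup [(0.73, array([ 0.5565, -0.1024,  0.056 ]))]
T pan3_grip [(0.71, array([ 0.6157, -0.0468,  0.0865]))]
T pan2_grip [(0.6, array([ 0.5574, -0.0239,  0.0835]))]
T pan1_grip [(0.78, array([ 0.4987, -0.0541,  0.0805])), (0.54, array([ 0.3705, -0.4439,  0.0805]))]
S pan3_cup [(0.58, array([ 0.5692, -0.1127,  0.062 ]))]
S pan2_cup [(0.72, array([ 0.5655, -0.0953,  0.059 ])), (0.55, array([ 0.627 , -0.0876,  0.059 ]))]
S pan1_cup [(0.84, array([ 0.5645, -0.1093,  0.056 ])), (0.6, array([ 0.5583, -0.0719,  0.056 ]))]
S pan3_grip [(0.62, array([0.469 , 0.0018, 0.0865])), (0.58, array([ 0.6125, -0.0326,  0.0865]))]
S pan2_grip [(0.85, array([ 0.5655, -0.0261,  0.0835]))]
S pan1_grip [(0.66, array([ 0.508 , -0.0498,  0.0805]))]
now [ 0.4561 -0.2375  0.1202] yaw 142.0 w 0.0439 F [-0.2  0.3 -0.2]
[0.004, -0.004, 0.474, 0.0, 0.0, 0.0]
```

View pics/b10.png

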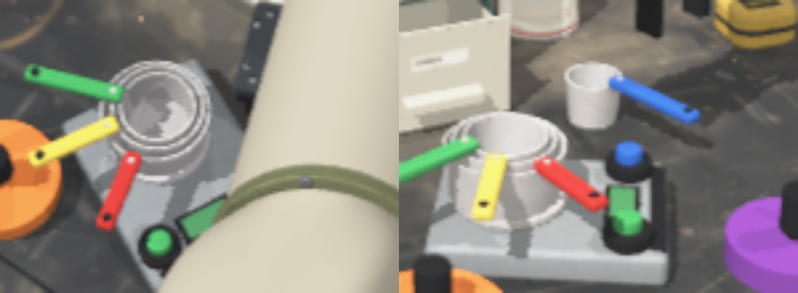

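Three pans are nested level, with handles at about 50°, 92° and 135°. The blue one goes to 180°, between the buttons and clear of the cabinet.

Request:
{"name": "play_rows", "arguments": {
  "motion": [
    [0.004,-0.004,0.2,0,0,0,50],
    [0.004,-0.004,0.4,0,0,0,50],
    [0.004,-0.004,0.474,0,0,0,50],
    [0.004,-0.004,0.474,0,0,0,50],
    [0.004,-0.004,0.474,0,0,0,0]
  ]
}}

```text
time: 46.48
ee_pos: [0.4558, -0.2382, 0.0266]
eef_rot: [0.326, 0.945, 0.0, 0.001]
ft_force: [-0.2, -0.3, -0.4]
width: 0.0393
```

Request:
{"name": "play_rows", "arguments": {
  "motion": [
    [0,0,0,0,0,0,0],
    [0,0,0,0,0,0,0],
    [0,0,0,0,0,0,0],
    [0,0,0,0,0,0,0],
    [0,0,0,0,0,0,0]
  ]
}}

```text
time: 47.1
ee_pos: [0.455, -0.2377, 0.0254]
eef_rot: [0.326, 0.946, 0.0, -0.0]
ft_force: [-0.7, 0.3, 0.6]
width: 0.0137
```

```bash
python3 - <<'E'
from hd import *
s=snap('side');t=snap('top')
for nm,p in(('T',t),('S',s)):
    print(nm,[(round(l['p'],2),onz(p,l['xy'],.02).round(4)) for l in eyes.landmark_of(p,'pan4_cup')[:2]])
plan([(.455,-.2375,.18,142),(.43,-.15,.18,160),(.484,-.1071,.18,180),(.484,-.1071,.13,180),(.484,-.1071,.0755,180)])
E
```

```text
T []
S []
now [ 0.4549 -0.2377  0.0253] yaw 142.0 w 0.0137 F [-1.1  1.6  2.7]
[0.0, 0.001, -0.774, 0.0, -0.0, 0.0]
[0.368, 0.268, 0.001, 0.0, -0.0, -0.2]
[-0.18, 0.294, -0.0, 0.0, -0.0, -0.222]
[0.0, -0.0, 0.25, 0.0, -0.0, -0.0]
[-0.0, -0.0, 0.272, 0.0, -0.0, -0.0]
```

Request:
{"name": "play_rows", "arguments": {
  "motion": [
    [0,0,-0.15,0,0,0,0],
    [0,0,-0.4,0,0,0,0],
    [0,0,-0.6,0,0,0,0],
    [0,0,-0.774,0,0,0,0],
    [0,0,-0.774,0,0,0,0]
  ]
}}

```text
time: 47.92
ee_pos: [0.4561, -0.2382, 0.1819]
eef_rot: [0.326, 0.946, 0.001, 0.002]
ft_force: [-0.2, 0.9, -1.6]
width: 0.0135
```

Request:
{"name": "play_rows", "arguments": {
  "motion": [
    [0.1,0.07,0,0,0,-0.07,0],
    [0.2,0.14,0,0,0,-0.14,0],
    [0.3,0.21,0,0,0,-0.2,0],
    [0.368,0.268,0,0,0,-0.2,0]
  ]
}}

```text
time: 48.42
ee_pos: [0.429, -0.1488, 0.179]
eef_rot: [0.172, 0.985, 0.0, -0.001]
ft_force: [0.3, 1.1, -1.5]
width: 0.0134
```

Request:
{"name": "play_rows", "arguments": {
  "motion": [
    [-0.06,0.1,0,0,0,-0.07,0],
    [-0.12,0.2,0,0,0,-0.14,0],
    [-0.18,0.294,0,0,0,-0.222,0],
    [-0.18,0.294,0.12,0,0,-0.222,0],
    [-0.18,0.294,0.25,0,0,-0.222,0]
  ]
}}

```text
time: 49.05
ee_pos: [0.4834, -0.107, 0.1283]
eef_rot: [-0.0, 1.0, -0.0, -0.001]
ft_force: [-0.4, 1.2, -1.2]
width: 0.0139
```

Request:
{"name": "play_rows", "arguments": {
  "motion": [
    [0,0,0,0,0,0,0],
    [0,0,0,0,0,0,0]
  ]
}}

```text
time: 49.3
ee_pos: [0.4839, -0.1075, 0.1304]
eef_rot: [0.0, 1.0, -0.0, -0.0]
ft_force: [1.4, 0.3, -0.7]
width: 0.0138
```

```bash
python3 - <<'E'
from hd import *
s=snap('side','s11.png');t=snap('top','t11.png')
for nm,p in(('T',t),('S',s)):
  for n,z in(('pan4_cup',.125),('pan4_grip',.1495),('pan3_cup',.062),('pan2_cup',.059)):
    print(nm,n,[(round(l['p'],2),onz(p,l['xy'],z).round(4)) for l in eyes.landmark_of(p,n)[:2]])
plan([(.484,-.1071,.0755,180)])
im=np.hstack([cv2.resize(t['image'][200:320,230:370],None,fx=2.85,fy=2.85),cv2.resize(s['image'][200:320,260:400],None,fx=2.85,fy=2.85)])
cv2.imwrite('pics/b11.png',im[:,:,::-1])
E
```

```text
T pan4_cup []
T pan4_grip []
T pan3_cup [(0.38, array([ 0.3768, -0.4524,  0.062 ]))]
T pan2_cup []
S pan4_cup [(0.8, array([ 0.5655, -0.1027,  0.125 ])), (0.68, array([0.5061, 0.0763, 0.125 ]))]
S pan4_grip [(0.94, array([ 0.4842, -0.1059,  0.1495])), (0.61, array([0.5933, 0.0582, 0.1495]))]
S pan3_cup [(0.97, array([ 0.5667, -0.1128,  0.062 ]))]
S pan2_cup [(0.82, array([ 0.5669, -0.1039,  0.059 ]))]
now [ 0.484  -0.1072  0.1302] yaw 180.0 w 0.0131 F [-0.  -0.1 -0.3]
[-0.0, 0.0, 0.274, 0.0, 0.0, -0.0]
```

View pics/b11.png

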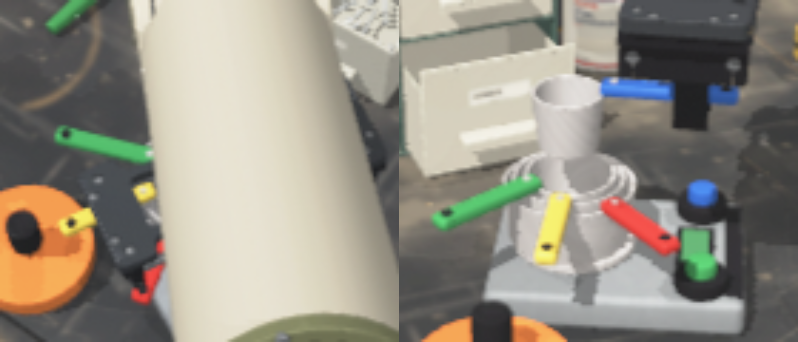

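The blue pan hangs over the nest, centred in the side view. Lowering it.

Request:
{"name": "play_rows", "arguments": {
  "motion": [
    [0,0,0.06,0,0,0,0],
    [0,0,0.12,0,0,0,0],
    [0,0,0.18,0,0,0,0],
    [0,0,0.23,0,0,0,0],
    [0,0,0.23,0,0,0,0]
  ]
}}

```text
time: 50.42
ee_pos: [0.4833, -0.1074, 0.0833]
eef_rot: [0.0, 1.0, -0.0, -0.001]
ft_force: [1.4, -0.5, -0.6]
width: 0.0135
```

Request:
{"name": "play_rows", "arguments": {
  "motion": [
    [0,0,0.02,0,0,0,0],
    [0,0,0.04,0,0,0,0],
    [0,0,0.058,0,0,0,0],
    [0,0,0.058,0,0,0,0]
  ]
}}

```text
time: 50.92
ee_pos: [0.4838, -0.1072, 0.0723]
eef_rot: [0.0, 1.0, 0.0, -0.0]
ft_force: [-0.5, -0.1, -0.8]
width: 0.0137
```

Request:
{"name": "play_rows", "arguments": {
  "motion": [
    [0,0,0.005,0,0,0,0],
    [0,0,0.01,0,0,0,0],
    [0,0,0.01,0,0,0,0]
  ]
}}

```text
time: 51.3
ee_pos: [0.484, -0.1073, 0.0706]
eef_rot: [0.0, 1.0, 0.0, 0.0]
ft_force: [-0.8, 0.3, 2.0]
width: 0.0135
```

Request:
{"name": "play_rows", "arguments": {
  "motion": [
    [0,0,0,0,0,0,35],
    [0,0,0,0,0,0,35],
    [0,0,0,0,0,0,35],
    [0,0,0,0,0,0,35],
    [0,0,0,0,0,0,35]
  ]
}}

```text
time: 51.92
ee_pos: [0.4839, -0.1073, 0.0705]
eef_rot: [0.0, 1.0, 0.0, 0.0]
ft_force: [0.2, 1.4, -0.3]
width: 0.0301
```

Request:
{"name": "play_rows", "arguments": {
  "motion": [
    [0,0,-0.1,0,0,0,35],
    [0,0,-0.3,0,0,0,35],
    [0,0,-0.5,0,0,0,0],
    [0,0,-0.6,0,0,0,0],
    [0,0,-0.6,0,0,0,0]
  ]
}}

```text
time: 52.55
ee_pos: [0.4847, -0.1072, 0.1916]
eef_rot: [-0.0, 1.0, 0.001, 0.001]
ft_force: [-0.1, -0.4, -0.6]
width: 0.008
```

Request:
{"name": "play_rows", "arguments": {
  "motion": [
    [0.2,-0.2,0,0,0,0,0],
    [0.4,-0.4,0,0,0,0,0],
    [0.4,-0.7,0,0,0,0,0],
    [0.4,-0.9,0,0,0,0,0],
    [0.4,-0.9,0,0,0,0,0]
  ]
}}

```text
time: 53.18
ee_pos: [0.4031, -0.289, 0.1895]
eef_rot: [0.001, 1.0, -0.001, -0.001]
ft_force: [0.3, 0.3, 0.1]
width: 0.0007
```

```bash
python3 - <<'E'
from hd import *
s=snap('side','s12.png');t=snap('top','t12.png')
for n,z in(('store_button_top',.0505),('zero_button_top',.0505)): 
  for p in(t,s): print(n,[(round(l['p'],2),np.round(l['xy']),onz(p,l['xy'],z).round(4)) for l in eyes.landmark_of(p,n)[:2]])
plan([(.4765,-.158,.19,180),(.4765,-.158,.06,180)])
im=np.hstack([cv2.resize(t['image'][230:330,240:360],None,fx=3.33,fy=3.33),cv2.resize(s['image'][220:320,270:390],None,fx=3.33,fy=3.33)])
cv2.imwrite('pics/b12.png',im[:,:,::-1])
E
```

```text
store_button_top [(0.49, array([338., 289.]), array([ 0.4773, -0.1622,  0.0505]))]
store_button_top [(0.44, array([366., 264.]), array([ 0.4809, -0.1597,  0.0505]))]
zero_button_top [(0.55, array([307., 287.]), array([ 0.5094, -0.1046,  0.0505])), (0.42, array([301., 307.]), array([ 0.4734, -0.0746,  0.0505]))]
zero_button_top [(0.46, array([364., 292.]), array([ 0.4749, -0.0569,  0.0505]))]
now [ 0.4038 -0.2865  0.1902] yaw -180.0 w 0.0005 F [0.8 0.5 0.1]
[-0.364, 0.643, 0.002, 0.001, 0.0, 0.0]
[0.0, -0.0, 0.65, -0.0, 0.0, 0.0]
```

View pics/b12.png

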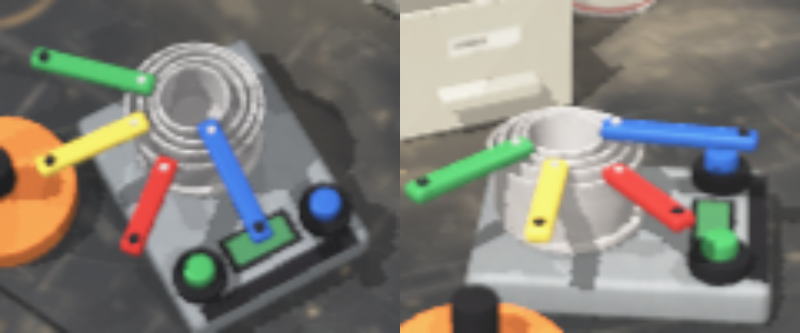

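All four pans are nested level, with the blue handle between the buttons and the blue button clear at T px (338,290). Now I'll press store gently.

Request:
{"name": "play_rows", "arguments": {
  "motion": [
    [-0.12,0.21,0,0,0,0,0],
    [-0.24,0.42,0,0,0,0,0],
    [-0.364,0.628,0,0,0,0,0],
    [-0.364,0.628,0.2,0,0,0,0],
    [-0.364,0.628,0.4,0,0,0,0]
  ]
}}

```text
time: 54.1
ee_pos: [0.4775, -0.1597, 0.1097]
eef_rot: [-0.002, 1.0, 0.001, 0.001]
ft_force: [-0.8, 0.4, 0.5]
width: 0.0003
```

Request:
{"name": "play_rows", "arguments": {
  "motion": [
    [0,0,0.15,0,0,0,0],
    [0,0,0.25,0,0,0,0],
    [0,0,0.28,0,0,0,0],
    [0,0,0.285,0,0,0,0],
    [0,0,0.285,0,0,0,0]
  ]
}}

```text
time: 54.72
ee_pos: [0.4773, -0.1615, 0.0544]
eef_rot: [-0.0, 1.0, 0.0, 0.001]
ft_force: [-0.1, 0.4, 0.5]
width: 0.0001
```

Request:
{"name": "play_rows", "arguments": {
  "motion": [
    [0,0,0.01,0,0,0,0],
    [0,0,0.02,0,0,0,0],
    [0,0,0.02,0,0,0,0]
  ]
}}

```text
time: 55.1
ee_pos: [0.477, -0.1615, 0.0496]
eef_rot: [0.0, 1.0, 0.0, 0.0]
ft_force: [0.3, 0.7, 1.5]
width: 0.0006
```

Request:
{"name": "play_rows", "arguments": {
  "motion": [
    [0,0,0.01,0,0,0,0],
    [0,0,0.01,0,0,0,0],
    [0,0,0.01,0,0,0,0]
  ]
}}

```text
time: 55.48
ee_pos: [0.477, -0.1616, 0.0476]
eef_rot: [0.0, 1.0, 0.0, 0.0]
ft_force: [0.9, 1.2, 2.4]
width: 0.0002
```

Request:
{"name": "play_rows", "arguments": {
  "motion": [
    [0,0,0.01,0,0,0,0],
    [0,0,0.015,0,0,0,0],
    [0,0,0.015,0,0,0,0]
  ]
}}

```text
time: 55.85
ee_pos: [0.4769, -0.1616, 0.0446]
eef_rot: [0.0, 1.0, 0.0, 0.0]
ft_force: [2.5, 1.4, 4.5]
width: 0.0004
```

Request:
{"name": "play_rows", "arguments": {
  "motion": [
    [0,0,0.006,0,0,0,0],
    [0,0,0.006,0,0,0,0],
    [0,0,0.006,0,0,0,0]
  ]
}}

```text
time: 56.22
ee_pos: [0.477, -0.1616, 0.0442]
eef_rot: [0.0, 1.0, 0.0, 0.0]
ft_force: [-3.1, 4.3, 18.5]
width: 0.0004
```

Request:
{"name": "play_rows", "arguments": {
  "motion": [
    [0,0,0,0,0,0,0],
    [0,0,0,0,0,0,0]
  ]
}}

```text
time: 56.48
ee_pos: [0.477, -0.1616, 0.0442]
eef_rot: [0.0, 1.0, 0.0, 0.0]
ft_force: [-3.2, 2.5, 19.1]
width: 0.0006
```

Fully down: the spring phase ended in a hard stop at 19 N. I'll release, back away and check.

Request:
{"name": "play_rows", "arguments": {
  "motion": [
    [0,0,-0.03,0,0,0,0],
    [0,0,-0.1,0,0,0,0],
    [0,0,-0.4,0,0,0,0],
    [0,0,-0.7,0,0,0,0],
    [0,0,-0.7,0,0,0,0]
  ]
}}

```text
time: 57.1
ee_pos: [0.4782, -0.1624, 0.1868]
eef_rot: [0.0, 1.0, 0.001, 0.003]
ft_force: [-0.0, 0.9, -0.9]
width: 0.0002
```

Request:
{"name": "play_rows", "arguments": {
  "motion": [
    [0.2,-0.25,0,0,0,0,0],
    [0.35,-0.5,0,0,0,0,0],
    [0.4,-0.7,0,0,0,0,0],
    [0.4,-0.8,0,0,0,0,0],
    [0.4,-0.8,0,0,0,0,0]
  ]
}}

```text
time: 57.72
ee_pos: [0.3948, -0.323, 0.1825]
eef_rot: [0.002, 1.0, -0.0, -0.001]
ft_force: [-0.1, 1.0, 0.9]
width: 0.0005
```

```bash
python3 - <<'E'
from hd import *
s=snap('side','s13.png');t=snap('top','t13.png')
for a,b in(('s13','s12'),('t13','t12')):
    x,y=[cv2.imread(f'pics/{q}.png').astype(int) for q in(a,b)]
    c=(slice(225,345),slice(230,345)) if a[0]=='t' else (slice(215,380),slice(230,385))
    print(a,'changed px',int((np.abs(x[c]-y[c]).max(2)>40).sum()))
plan([])
im=np.hstack([cv2.resize(t['image'][200:350,190:390],None,fx=2,fy=2),cv2.resize(s['image'][210:360,230:430],None,fx=2,fy=2)])
cv2.imwrite('pics/b13.png',im[:,:,::-1])
E
```

```text
s13 changed px 0
t13 changed px 65
now [ 0.3959 -0.3211  0.1827] yaw 179.9 w 0.0002 F [-0.3  0.4 -0.3]
```

View pics/b13.png

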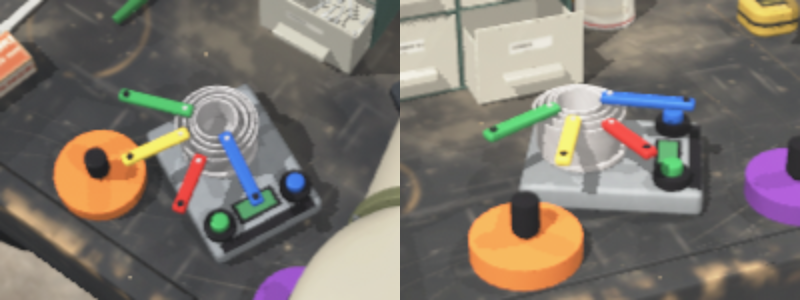

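The nest is level and fanned, the cover lies rim down, both buttons are up and the arm is clear. Handing in.

```bash
python3 -c "
from bench import job
print(job.close_job())"
```

```text
the job is handed in; nothing more can be done
None
```

I finished the sequence and handed the job in at about 58 s of the 210 s limit; no verdict is reported.

**What I did**
- **Cover:** I set the orange cover rim down between the green pan's spot and the scale, about 13 cm from the plate. My first spot would have hung over the bench edge, so I lifted it clear before letting go.
- **Zero:** I pressed the green button on the empty plate until it hit its stop, and it sprang back.
- **Pans:** All four pans were there and are nested red, yellow, green, blue. Their handles are at about 135°, 92°, 50° and 180°, so the closest pair is about 42° apart.
- **Knocked pan:** The yellow pan was knocked aside during the run, so I found it again and gripped it near the end of its handle.
- **Store:** I pressed the blue button to its stop and let it go.

**Last checks:** The final pictures show the pans level with concentric rims, the cover flat, both buttons up and the arm clear. The side view is unchanged from before the store press. The top view changed by 65 pixels, which I took to be the arm and did not trace. I did not re-measure the final pan positions to the millimetre or check the other tools' positions.

**Flaws and disagreements**
- **Hard zero press:** The first green press reached 103 N at the wrist, under the 120 N limit. I pressed again while the plate was still empty, and the spring force rose to about 4.4 N before the stop.
- **Camera mismatch:** The two cameras disagreed by up to about 1 cm for raised points. I aimed mainly by the arm's own position and checked each pan against the nest.

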